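Lean the coated panel on the slanted stand with a spatula

TASK

The white panel on the flat curing rack has just been coated, so never touch it with the robot itself: slide the spatula under it between the rack's two rails, lift it clear and set it down gently, without letting it drop, on the two sloping rails of the blue stand, white ribs still up, centred between the sides and with its lower edge down by the yellow stops. Then take the spatula out and stand it back on the black mat, blade flat down and handle up. Leave the screwdriver, pliers and bottle where they are.

Things in the scene. Friction and masses are not known exactly. Their poses are not given: they have to be found in the camera images.
- spatula: Spatula (0.2 kg) standing on its steel blade, 110 (x) x 56 (y) x 2.5 mm; origin: centre of the blade's underside, x to the free front edge, z up. A tang 16 mm wide rises at x = -52 mm, leaning back (to -x) 20 degrees, to a red handle 20 mm wide (y), 24 mm thick, 85 mm long, from z = 40 to 125 mm.
- spatula_grip (a point): Middle of the red handle, at x = -81, y = 0, z = +82 mm in the spatula's frame; its flat sides face +y and -y (20 mm apart). Same axes as the spatula.
- panel: Flat white panel of four joined handle blanks, 90 (x) x 120 (y) x 7 mm thick overall; origin at the centre of its flat underside, z up through the ribbed coated face, x roughly along the rack's x. About 0.07 kg.
- rack: Fixed flat rack, origin: centre of its underside. Base 130 (x) x 136 (y) x 8 mm; two aluminium rails along x, 120 mm long, at |y| = 42 to 64 mm, tops at z = 28 mm. The panel lies across them over a gap 84 mm wide, from z = 8 to 28 mm, open at the -x end (towards the robot) and between the yellow end stops on the rails' +x ends (x = 54 to 60 mm, up to z = 40 mm).
- stand: Fixed blue stand, origin: centre of its underside. Base 130 x 136 x 8 mm; two rails at |y| = 42 to 64 mm, 110 mm long, 8 mm thick, sloping 25 degrees, low at the -x end (towards the robot), on 12 mm posts at |y| = 51 to 64 mm. The 84 mm gap between them is open at both ends and down to the base. Yellow stops at the rails' low ends stand 16 mm above the rails.
- stand_seat (a point): Point midway between the rails in the plane of their tops, 110 mm above the stand's underside (x = 0, y = 0 in its frame), 46 mm up the slope from the face of the yellow stops: the centre of the seated panel's underside is here. Axes as the stand's (not sloped).
- screwdriver: Red screwdriver lying on the mat, 182 mm long along its x, 26 mm wide, bystander. Origin at the front end of the handle, on the mat.
- pliers: Green-handled pliers lying on the mat, 145 mm long, 82 mm wide, 14 mm high, bystander. Origin at the pivot, on the mat.
- bottle: Small blue bottle standing on the mat, 44 mm diameter, 110 mm high, bystander. Origin at the centre of its base.
Things that resemble listed ones, but are neither listed nor needed, are in the scene too. There is more than one size of the panel; the one meant has the size given above. Leave any orange look-alike of the spatula alone.

How it is judged (in metres and radians):
On the way:
1. The panel is lifted clear of the rack on the spatula (at least 15 mm above its rails) (z of panel in the frame of rack above 0.043 m and contact force between panel and spatula above 0.1 N and contact force between panel and rack below 0.05 N and angle between panel's own z axis and vertical below 0.8 rad), for 0.2 s.
At the end, for the whole second after the job is handed in: Panel still on the stand's rails, ribs up, off the spatula: underside centre within 15 mm of stand_seat in x, 18 mm in y (stand axes), -8 to +10 mm in height, tilt 21 to 29.5 degrees, yaw within 9 degrees; spatula at rest on its blade, within 6 mm of the mat and 4.5 degrees of flat (x of panel in the frame of stand between -0.015 and 0.015 m and y of panel in the frame of stand between -0.018 and 0.018 m and z of panel in the frame of stand between 0.102 and 0.12 m and angle between panel's own z axis and vertical between 0.36 and 0.52 rad and angle between the y axis of panel and the y axis of stand, either way round below 0.17 rad and contact force between panel and stand above 0.15 N and linear speed of each of panel, spatula below 0.03 m/s and contact force between panel and spatula below 0.02 N and height (world z) of spatula below 0.006 m and angle between spatula's own z axis and vertical below 0.08 rad); the robot touches nothing.
It fails at once if The robot (fingers or arm) touches the panel (contact force between panel and the fingers above 0.3 N or contact force between panel and the arm above 0.3 N).
It fails at once if The panel is dropped (it moves faster than 0.5 m/s while off the spatula, a fall of over 12 mm) (contact force between panel and spatula below 0.01 N and linear speed of panel above 0.5 m/s).
It fails at once if Bystander moved: screwdriver, by more than 30 mm (distance of screwdriver from where it was at the start of the episode above 0.03 m).
It fails at once if Bystander moved: pliers, by more than 30 mm (distance of pliers from where it was at the start of the episode above 0.03 m).
It fails at once if Bystander moved: bottle, by more than 30 mm (distance of bottle from where it was at the start of the episode above 0.03 m).
It also fails if it takes over 69 s, if anything falls off the work surface, if the arm or the gripper's body presses on something with over 40 N, if the wrist force passes 120 N, or if a joint passes its speed limit or range.

ROBOT

A 6-joint arm with a two-finger parallel gripper is mounted at the origin on the work surface. World frame = base frame: x ahead of the robot, y to its left, z up, the work surface at z = 0. Lengths are in mm, angles in rad, forces in N, time in s.
With the tool pointing down it reaches from about 300 to 775 mm from the base axis. Payload 14.6 kg.
Tool frame: the origin (TCP) lies at the very end of the fingers, on their centre line; the grasp point (between the pads) lies 19 mm behind it; z points along the fingers, y is the line along which they close (so a half turn about z gives the same grasp; the last joint's range is limited). The gripper opens to 94 mm and grips with 3 to 60 N. Pads are 16 mm wide; open, the fingers measure 119 mm over their backs; the gripper's body (75 mm by 177 mm) begins 78 mm behind the grasp point.
Start: joints at [1.077, 0.3, 1.521, -0, 1.321, -0.067], TCP at [227.674, 500.653, 172.046] pointing down, gripper open.
Joint ranges: [-3.03, 3.03], [-0.79, 2.21], [0.23, 2.52], [-1.04, 4.18], [0, 3.07], [-2.55, 2.55]. Speed limits (rad/s): [2.22, 2.22, 2.57, 3.14, 3.14, 3.14].

INTERFACE

Orientations are given as [roll, pitch, yaw] about the fixed x, y, z axes, in that order (R = Rz(yaw) Ry(pitch) Rx(roll)).
In Python, from cell import manip gives the robot as it stands.
- The arm moves only by the tool servo_tool, never from a script. Its argument "rows" is a list of rows, each a list of 7 numbers: the turn, a rotation vector about the world's x, y, z in degrees, then the shift along the world's x, y, z in mm, then the closure, from 0 (fully open) to 1 (shut). In form: [[rx, ry, rz, dx, dy, dz, fingers], ...]. A call has 1 to 20 rows; each row shifts and turns the commanded pose from where the row before left it; what a row does not reach is not made up. A row lasts 1/8 s, in which the tool goes at most 62.5 mm and 10.7 degrees, less where a joint would pass 70% of its speed; a pose out of reach is approached as far as the arm can. A call with a gripper value outside its range is refused whole. The fingers move at their own pace and stop on an object; "grip_force" is the grip in N (left out, the last holds). Time passes only in rows, so rows that do not move let the fingers close. It gives the time, the measured TCP pose, the force, the opening and the grip force at its end, in the units of the state.
- manip.read_state(): the state, without advancing time (a new reading comes with each control period).
- manip.camera(name): name is "scene" or "top" or "wrist"; returns the picture (384x512x3 uint8, red, green, blue); there is no depth.
- manip.camera_info(name): a dict with "fx", "fy", "cx", "cy" (pixels), "position" and "rotation" of the camera in the world; the wrist camera has in their place "T_tool_cam" (4x4, takes a point from camera to tool coordinates, whose origin is the TCP and whose axes are the flange's). Camera axes: x right, y down, z forward; pixel columns grow to the right and rows downward; lengths in mm; the calibration is good to about 2 mm. The wrist camera is an equidistant fisheye: a pixel r from the principal point sees the ray r / f radians off the axis. A picture is of the moment at which its call begins: read the wrist's pose just before it. camera_info takes no time and is no camera call.
- manip.sign_off(): hands the job in; it is judged then, once.
The state is a dict: "clock": time; "joints": joint angles; "qd": joint speeds; "effort": joint torques, N m; "eef_pos": TCP position; "eef_rot": TCP orientation; "wrist_force": force on the tool from outside, world axes, zero at the start; "moment": the same for the moment, N m; "finger_gap": finger opening in mm; "finger_force": force on a finger pad.
Only numpy, scipy, OpenCV 4.12 (cv2) and the standard library are available. Lean on these libraries where they do the work, as an engineer would, in place of code of your own. Each camera call takes 0.05 s, during which the arm holds its last target. There are 200 camera calls.

## Working session

There is one attempt and no reset: what is moved stays moved. The work goes in short steps, Python scripts to look and compute and a tool call to move; the robot and the scene stay as the last step left them, time stands still between calls to the robot, and variables do not carry over. Pictures are saved under pics/ and viewed, at most 10 in all, crops included, and the job is handed in when it is done.

Besides the shell and the picture viewer there is one more tool, called after "Emit:" as a command line: name --pt "numbers of a row" for each row, then --argument value for the rest. servo_tool: Moves the arm, as the interface text tells. Its arguments: {"type":"object","properties":{"rows":{"type":"array","items":{"type":"array","items":{"type":"number"}}},"grip_force":{"type":"number"}},"required":["rows"]}

```bash
ls; mkdir -p pics; python3 - <<'E'
from cell import manip
import cv2, numpy as np
s=manip.read_state(); print(s)
for n in ["top","scene"]:
    im=manip.camera(n); cv2.imwrite(f"pics/{n}0.png",im[:,:,::-1]); print(n,manip.camera_info(n))
print(manip.camera_info("wrist"))
E
```

```text
pics
{'clock': 0.0, 'joints': array([ 1.07741739e+00,  3.00478132e-01,  1.52162920e+00, -3.55793315e-05,
        1.32066410e+00, -6.65936165e-02]), 'qd': array([-4.16485516e-04,  2.16338681e-04, -3.34793091e-04, -8.23913617e-04,
        1.30069592e-03, -5.53775615e-05]), 'effort': array([-2.38864442e-05, -5.31807768e+01, -3.52742743e+01,  7.08805863e-02,
        2.43749586e-02, -1.17202417e-04]), 'eef_pos': array([227.53072498, 500.38452518, 171.46213443]), 'eef_rot': array([-3.14041419e+00, -4.40559905e-05,  2.71481613e+00]), 'wrist_force': array([0.37736594, 0.18673323, 0.04715816]), 'moment': array([ 0.0209304 ,  0.03244003, -0.03316443]), 'finger_force': 0.0, 'finger_gap': 93.84295680768658}
top {'fx': 386.3067025991534, 'fy': 386.3067025991534, 'cx': 261.00921682301714, 'cy': 197.49446060925519, 'position': array([ 289.87177566,   17.95757011, 1242.23092726]), 'rotation': array([-2.95478436e+00,  1.62019724e-03, -1.56355984e+00])}
scene {'fx': 424.3213496480526, 'fy': 424.3213496480526, 'cx': 249.25448122756592, 'cy': 192.12913321512931, 'position': array([1338.5920857 ,  397.27900629, 1084.73230615]), 'rotation': array([-2.38500244,  0.0055307 ,  1.98580281])}
{'fx': 297.3186396354542, 'fy': 297.3186396354542, 'cx': 255.73652849913714, 'cy': 190.29613827459988, 'T_tool_cam': array([[-6.88174624e-04, -9.61138649e-01, -2.76065252e-01,
         8.04376592e+01],
       [ 9.99999657e-01, -5.34004544e-04, -6.33625494e-04,
        -4.50939653e-01],
       [ 4.61581853e-04, -2.76065593e-01,  9.61138687e-01,
        -2.12989745e+02],
       [ 0.00000000e+00,  0.00000000e+00,  0.00000000e+00,
         1.00000000e+00]])}
```

```bash
python3 - <<'E'
import cv2
for n in ["top","scene"]:
    im=cv2.imread(f"pics/{n}0.png"); cv2.imwrite(f"pics/{n}0b.png",cv2.resize(im,(800,600),interpolation=cv2.INTER_CUBIC))
E
```

```text
(no output)
```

View pics/top0b.png

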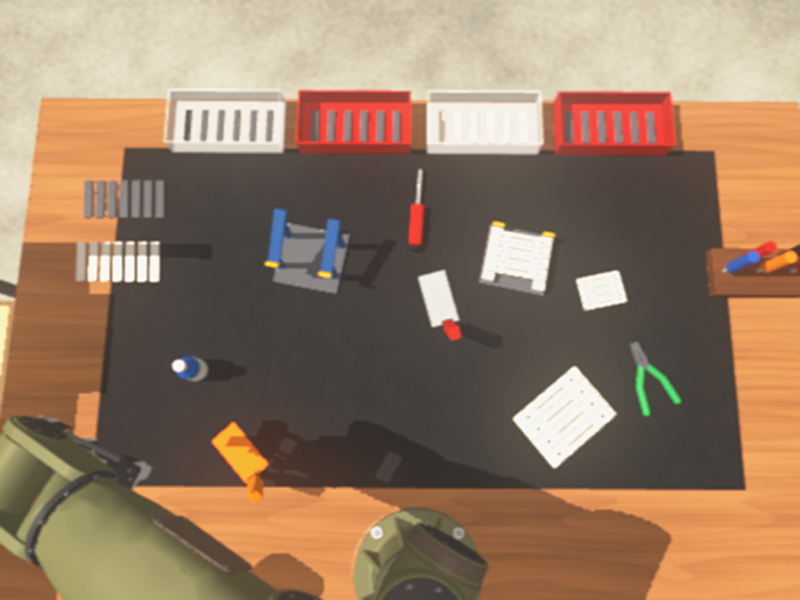

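View pics/scene0b.png

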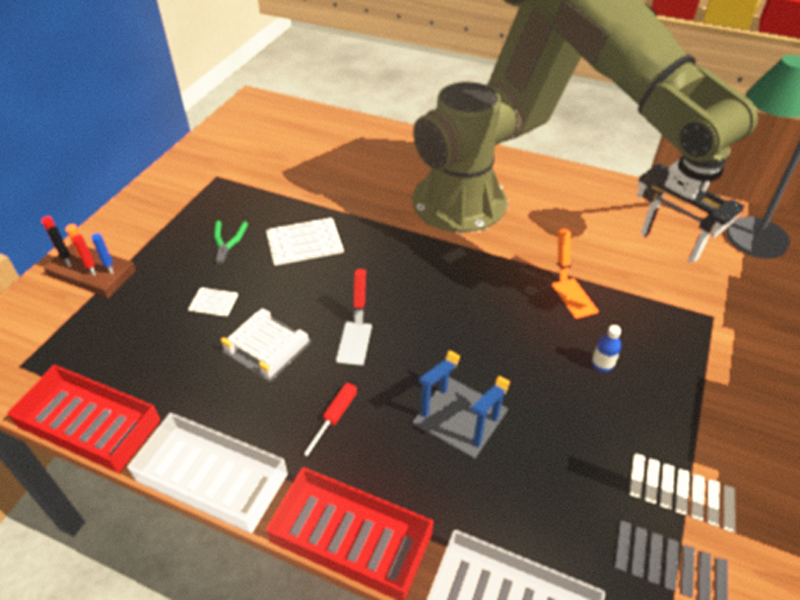

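The top view (800 px scale) shows these candidates:
- **Panels:** white panel on the rack with yellow stops at (517,257), small loose panel (602,290), large loose panel (565,417). The one on the rack is meant.
- **Spatulas:** red-handled, blade (438,300) and handle (452,330); orange look-alike (240,455). I choose the red one. The red screwdriver is at (415,225).
- **Other:** blue stand (310,250) with its yellow stops at the low, robot-side end (272,264) and (327,275). Bottle at (188,368), pliers at (655,380).

Next I measure these in both views.

```bash
cat > h.py <<'E'
import cv2, numpy as np
from scipy.spatial.transform import Rotation as R
from cell import manip
I={n:manip.camera_info(n) for n in("top","scene","wrist")}
def ray(n,uv,pose=None):
    i=I[n]; x=(uv[0]-i["cx"])/i["fx"]; y=(uv[1]-i["cy"])/i["fy"]
    if n=="wrist":
        r=np.hypot(x,y); d=np.array([x/r*np.sin(r),y/r*np.sin(r),np.cos(r)]) if r>0 else np.array([0,0,1.])
        T=np.eye(4); T[:3,:3]=R.from_euler("xyz",pose[1]).as_matrix(); T[:3,3]=pose[0]
        T=T@i["T_tool_cam"]; return T[:3,3],T[:3,:3]@d
    d=R.from_euler("xyz",i["rotation"]).as_matrix()@np.array([x,y,1.]); return i["position"],d/np.linalg.norm(d)
def plane(n,uv,z,pose=None):
    o,d=ray(n,uv,pose); return o+d*(z-o[2])/d[2]
def tri(*rs):
    A=sum(np.eye(3)-np.outer(d,d) for o,d in rs); b=sum((np.eye(3)-np.outer(d,d))@o for o,d in rs)
    p=np.linalg.solve(A,b); return p,max(np.linalg.norm(np.cross(p-o,d)) for o,d in rs)
def hsv(im): return cv2.cvtColor(im,cv2.COLOR_RGB2HSV)
def blobs(m,amin=15):
    n,l,s,c=cv2.connectedComponentsWithStats(m.astype(np.uint8))
    return [(c[k],s[k],l==k) for k in range(1,n) if s[k][4]>=amin]
E
python3 - <<'E'
from h import *
for n in("top","scene"):
    im=cv2.imread(f"pics/{n}0.png")[:,:,::-1].copy(); H=hsv(im); h,s,v=[H[...,k].astype(int) for k in range(3)]
    print(n)
    for name,m in dict(yellow=(abs(h-22)<6)&(s>150)&(v>150),red=((h<8)|(h>172))&(s>150)&(v>110),blue=(abs(h-110)<12)&(s>110)&(v>60),white=(s<50)&(v>170)).items():
        for c,st,l in blobs(m,12):
            if not(60<c[0]<460): continue
            print(name,np.round(c,1),st, np.round(cv2.boxPoints(cv2.minAreaRect(np.argwhere(l)[:,::-1].astype(np.int32))),1).tolist() if name=="white" or name=="blue" else "")
E
```

```text
top
yellow [318.7 142.8] [315 142   8   3  19] 
yellow [350.8 149.3] [347 148   8   4  21] 
yellow [172.9 168.8] [169 167   9   4  26] 
yellow [207.1 175.1] [204 174   8   3  21] 
yellow [152.6 290.3] [137 271  33  36 446] 
yellow [161.9 317.4] [158 315   8   6  27] 
red [226.   77.2] [ 189   58   75   40 2192] 
red [393.7  78.4] [ 354   59   79   40 2277] 
red [266.  143.4] [261 130  11  27 230] 
red [289.  211.1] [284 205  11  13 106] 
blue [177.2 149.6] [171 134  14  33 265] [[170.89999389648438, 165.5], [175.10000610351562, 133.1999969482422], [186.0, 134.60000610351562], [181.8000030517578, 166.89999389648438]]
blue [211.3 156.1] [205 140  14  34 263] [[204.8000030517578, 172.10000610351562], [209.5, 139.5], [220.3000030517578, 141.0], [215.60000610351562, 173.6999969482422]]
blue [120.9 235.4] [113 228  14  14 108] [[112.5999984741211, 240.3000030517578], [116.69999694824219, 226.6999969482422], [128.10000610351562, 230.10000610351562], [124.0, 243.6999969482422]]
white [239.8  40.6] [    0     0   512   182 37845] [[-0.0, 0.0], [511.0, 0.0], [511.0, 181.0], [0.0, 181.0]]
white
[... 6591 characters left out ...]
ite [426.8 309.3] [423 297   9  28 162] [[422.8999938964844, 323.8999938964844], [424.1000061035156, 296.8999938964844], [431.20001220703125, 297.20001220703125], [429.8999938964844, 324.29998779296875]]
white [436.5 313.1] [433 301   8  28 166] [[433.0, 301.0], [440.0, 301.0], [440.0, 328.0], [433.0, 328.0]]
white [446.4 315.8] [443 304   8  29 150] [[441.1000061035156, 331.29998779296875], [443.79998779296875, 303.79998779296875], [450.79998779296875, 304.5], [448.0, 332.0]]
white [456.2 319.7] [453 307   7  29 149] [[453.0, 307.0], [459.0, 307.0], [459.0, 335.0], [453.0, 335.0]]
white [317.7 368.4] [ 274  339  113   45 2002] [[274.0, 339.0], [386.0, 339.0], [386.0, 383.0], [274.0, 383.0]]
```

```bash
python3 - <<'E'
from h import *
np.set_printoptions(precision=1,suppress=True)
t=lambda a,b:tri(ray("top",a),ray("scene",b))
P={}
for k,a,b in [("standL",(172.9,168.8),(321.4,244.4)),("standR",(207.1,175.1),(289.5,227.8)),("rackL",(318.7,142.8),(168.3,233.8)),("rackR",(350.8,149.3),(143.5,218.2)),
 ("panel",(330.9,164),(171.3,217.8)),("blade",(279.9,190.1),(226.5,218.1)),("railL",(177.2,149.6),(311.2,261.8)),("railR",(211.3,156.1),(277.6,244.3)),("handle",(289,211.1),(229.7,184.2))]:
    P[k],e=t(a,b); print(k,P[k],round(e,1))
def yaw(a,b): d=P[a]-P[b]; return np.degrees(np.arctan2(-d[0],d[1]))
print("yaw",yaw("standL","standR"),yaw("railL","railR"),yaw("rackL","rackR"))
def rect(n,pts,z):
    q=np.array([plane(n,p,z)[:2] for p in pts]); c=q.mean(0); e=[q[1]-q[0],q[2]-q[1]]; print(n,z,"c",c,"sizes",[np.linalg.norm(x) for x in e],"ang",[np.degrees(np.arctan2(x[1],x[0])) for x in e])
rect("top",[(267.1,176.8),(283.9,172),(293,204),(276.2,208.8)],2.5)
rect("scene",[(214.6,230.6),(223,197),(239.9,201.2),(231.5,234.9)],2.5)
rect("top",[(306.8,178.8),(313.7,144.3),(354.5,152.5),(347.6,186.9)],35)
rect("scene",[(142.1,222.3),(161.4,191.4),(199,214.9),(179.6,245.8)],35)
for p in [(180,368),(262,130),(360,238)]: pass
print("bottle",plane("top",(120.9,235.4),50),"screw",plane("top",(266,143.4),13),plane("top",(269,109),3))
E
```

```text
standL [593.9 290.2  98.1] 1.3
standR [574.4 185.4  99.1] 0.7
rackL [ 700.1 -165.2   38.3] 0.1
rackR [ 678.6 -269.3   40. ] 0.9
panel [ 631.4 -202.2   23.7] 3.6
blade [548.2 -39.7   7.4] 0.1
railL [657.4 281.3  91.3] 1.5
railR [637.8 174.3  90.2] 2.2
handle [467.6 -63.6  82.2] 0.3
yaw -10.540805199647636 -10.39462102452142 -11.70173245891458
top 2.5 c [548.7 -40.5] sizes [np.float64(57.94226677803352), np.float64(111.06456566694229)] ang [np.float64(-73.24924046583635), np.float64(-164.74949544720482)]
scene 2.5 c [532.6 -44.2] sizes [np.float64(149.13498905145156), np.float64(62.25803040422721)] ang [np.float64(-164.27362923819538), np.float64(95.08996187887617)]
top 35 c [ 624.9 -202.6] sizes [np.float64(118.35740894296043), np.float64(134.8147374274248)] ang [np.float64(-11.813057324700413), np.float64(-101.53950547459084)]
scene 35 c [ 639.5 -194.9] sizes [np.float64(142.1807485650054), np.float64(172.97493839983508)] ang [np.float64(-173.56741580257506), np.float64(76.14417000396132)]
bottle [393.2 453.   50. ] screw [705.4   6.4  13. ] [831.6  -3.4   3. ]
```

Emit:
servo_tool --pt "0 0 0 0 0 30 0" --pt "0 0 0 0 0 30 0" --pt "0 0 -10 5 -20 20 0" --pt "0 0 -10 10 -35 0 0" --pt "0 0 -10 15 -40 0 0" --pt "0 0 -10 15 -40 0 0" --pt "0 0 -10 15 -40 0 0" --pt "0 0 -10 15 -40 0 0" --pt "0 0 -10 15 -40 0 0" --pt "0 0 -10 15 -40 0 0" --pt "0 0 -10 15 -40 0 0" --pt "0 0 -10 15 -40 0 0" --pt "0 0 -10 20 -40 0 0" --pt "0 0 -10 20 -40 0 0" --pt "0 0 -10 20 -35 0 0" --pt "0 0 -10 20 -32 -10 0" --pt "0 0 0 25 -30 -10 0" --pt "0 0 0 15 -10 0 0" --pt "0 0 0 0 0 0 0" --grip_force 60

```text
clock: 2.48
eef_pos: [482.8, -61.8, 231.3]
eef_rot: [-3.141, 0.001, 0.27]
wrist_force: [-0.6, -0.9, 0.3]
finger_gap: 94.6
finger_force: 0.0
```

```bash
python3 - <<'E'
from h import *
s=manip.read_state(); print(s["clock"],s["eef_pos"],s["eef_rot"],s["joints"])
im=manip.camera("wrist"); cv2.imwrite("pics/w1.png",im[:,:,::-1]); cv2.imwrite("pics/w1b.png",cv2.resize(im[:,:,::-1],(800,600),interpolation=cv2.INTER_CUBIC))
E
```

```text
2.475 [482.7538564  -61.78575412 231.32476827] [-3.14092143e+00  1.29320893e-03  2.70350130e-01] [-2.02572018e-01  1.16613084e-01  1.60382863e+00  8.60364928e-06
  1.42260794e+00  1.09787334e+00]
```

View pics/w1b.png

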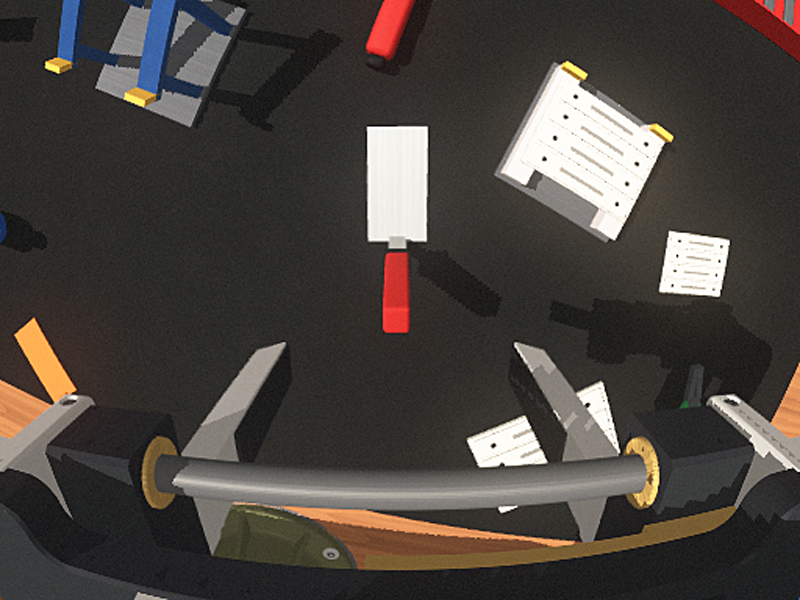

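The wrist view shows the red spatula straight ahead: blade x 367–428, y 126–241, handle (397,290), in 800 px scale. The rack with the 4-rib panel is at (585,150) with stops at (574,70) and (661,133), and the stand's yellow stops are at (58,65) and (140,97). The choice is confirmed: the other panels at (695,263) and (510,450) are loose on the mat.

```bash
python3 - <<'E'
from h import *
np.set_printoptions(precision=1,suppress=True)
pose=(np.array([482.754,-61.786,231.325]),np.array([-3.14092,.0012932,.27035]))
im=cv2.imread("pics/w1.png")[:,:,::-1].copy(); H=hsv(im); h,s,v=[H[...,k].astype(int) for k in range(3)]
W=lambda uv,z:plane("wrist",uv,z,pose)
def poly(l):
    c,_=cv2.findContours(l.astype(np.uint8),cv2.RETR_EXTERNAL,cv2.CHAIN_APPROX_NONE); c=max(c,key=cv2.contourArea); return cv2.approxPolyDP(c,3,True)[:,0]
for name,m in dict(yellow=(abs(h-22)<6)&(s>150)&(v>130),white=(s<45)&(v>165),red=((h<8)|(h>172))&(s>140)&(v>90)).items():
    for c,st,l in blobs(m,30):
        if c[1]>250: continue
        print(name,np.round(c,1),st[4],poly(l).tolist())
tt=lambda a,b:tri(ray("wrist",a,pose),ray("top",b))
for c,st,l in blobs((abs(h-22)<6)&(s>150)&(v>130),30):
    if c[1]<100 :
        print(c,"at z=40",W(c,40),"z=100",W(c,100))
# blade by points: map white blob contour to the plane and take minAreaRect
for z,(u0,u1,v0,v1) in {2.5:(225,280,70,165),35.:(315,440,30,160)}.items():
    m=(s<45)&(v>165); q=np.zeros_like(m); q[v0:v1,u0:u1]=m[v0:v1,u0:u1]
    l=max(blobs(q),key=lambda b:b[1][4])[2]
    p=np.array([W(x,z)[:2] for x in np.argwhere(l)[:,::-1]],np.float32); print(z,cv2.minAreaRect(p))
E
```

```text
yellow [38.1 40.5] 87 [[29, 39], [38, 46], [45, 43], [38, 37]]
yellow [366.  46.] 48 [[360, 40], [360, 44], [374, 50]]
yellow [90.3 60.8] 116 [[80, 59], [92, 67], [99, 63], [87, 56]]
yellow [421.2  84.7] 43 [[417, 79], [420, 86], [429, 90]]
yellow [ 27.3 229. ] 241 [[21, 204], [10, 215], [35, 256], [12, 217], [18, 207], [26, 215], [24, 221], [27, 217], [33, 226], [32, 234], [35, 230], [35, 237], [46, 247], [43, 250], [47, 248]]
white [374.3  96.1] 5492 [[357, 42], [320, 110], [336, 117], [342, 107], [383, 134], [377, 144], [393, 153], [425, 91], [415, 80], [405, 79], [371, 56]]
white [253.7 117.5] 2855 [[235, 81], [236, 153], [247, 153], [249, 158], [259, 158], [260, 152], [272, 154], [273, 81]]
white [443.8 168.9] 1474 [[428, 148], [422, 186], [459, 189], [466, 154]]
white [156.3 245.5] 576 [[181, 219], [163, 226], [130, 271], [158, 258], [164, 247], [160, 245], [166, 244]]
white [341.9 228.8] 157 [[329, 220], [340, 237], [345, 231], [351, 238], [354, 235], [346, 224]]
red [248.5  17.2] 721 [[265, 0], [245, 1], [235, 33], [251, 36]]
red [492.   13.6] 921 [[457, 0], [511, 39], [511, 0], [506, 17], [500, 12], [501, 0], [496, 0], [494, 7], [488, 0]]
red [253.2 187.5] 837 [[247, 162], [245, 211], [260, 212], [261, 163]]
[38.1 40.5] at z=40 [598.5 338.4  40. ] z=100 [592.9 282.1 100. ]
[366.  46.] at z=40 [ 691.3 -164.4   40. ] z=100 [ 671.9 -146.   100. ]
[90.3 60.8] at z=40 [575.3 218.3  40. ] z=100 [573.2 179.8 100. ]
[421.2  84.7] at z=40 [ 670.8 -265.    40. ] z=100 [ 654.4 -231.7  100. ]
2.5 ((541.2666625976562, -43.13604736328125), (115.7069320678711, 55.986629486083984), 14.993853569030762)
35.0 ((625.6341552734375, -202.22201538085938), (130.94671630859375, 117.44160461425781), 78.34724426269531)
```

Emit:
servo_tool --pt "0 0 0 -15 -1 0 0" --pt "0 0 0 0 0 -40 0" --pt "0 0 0 0 0 -40 0" --pt "0 0 0 0 0 -40 0" --pt "0 0 0 0 0 -30 0" --pt "0 0 0 0 0 -18 0" --pt "0 0 0 0 0 0 1" --pt "0 0 0 0 0 0 1" --pt "0 0 0 0 0 0 1" --pt "0 0 0 0 0 0 1" --pt "0 0 0 0 0 0 1" --pt "0 0 0 0 0 0 1" --pt "0 0 0 0 0 0 1" --pt "0 0 0 0 0 0 1" --grip_force 60

```text
clock: 4.28
eef_pos: [467.6, -62.4, 64.0]
eef_rot: [-3.142, 0.0, 0.271]
wrist_force: [0.2, 0.3, -1.4]
finger_gap: 19.3
finger_force: 60.0
```

Emit:
servo_tool --pt "0 0 0 0 0 10 1" --pt "0 0 0 0 0 20 1" --pt "0 0 0 0 0 25 1" --pt "0 0 -3 -1 -10 25 1" --pt "0 0 -4 -2 -15 25 1" --pt "0 0 -5 -2 -17 25 1" --pt "0 0 -5 -3 -18 20 1" --pt "0 0 -5 -3 -18 10 1" --pt "0 0 -3 -3 -16 10 1" --pt "0 0 -2 -2 -12 0 1" --pt "0 0 0 0 0 0 1" --pt "0 0 0 0 0 0 1"

```text
clock: 5.78
eef_pos: [451.6, -167.9, 233.6]
eef_rot: [-3.141, 0.001, -0.199]
wrist_force: [-0.1, 0.4, -1.6]
finger_gap: 19.6
finger_force: 60.0
```

```bash
python3 - <<'E'
from h import *
s=manip.read_state(); print(s["clock"],s["eef_pos"].tolist(),s["eef_rot"].tolist(),s["wrist_force"])
im=manip.camera("wrist"); cv2.imwrite("pics/w2.png",im[:,:,::-1]); cv2.imwrite("pics/w2b.png",cv2.resize(im[:,:,::-1],(800,600),interpolation=cv2.INTER_CUBIC))
E
```

```text
5.775 [451.5759698254989, -167.93512139456118, 233.59133538268196] [-3.1412309638370894, 0.0008361537978047728, -0.19890736149491217] [-0.07950216  0.41513775 -1.62510782]
```

View pics/w2b.png

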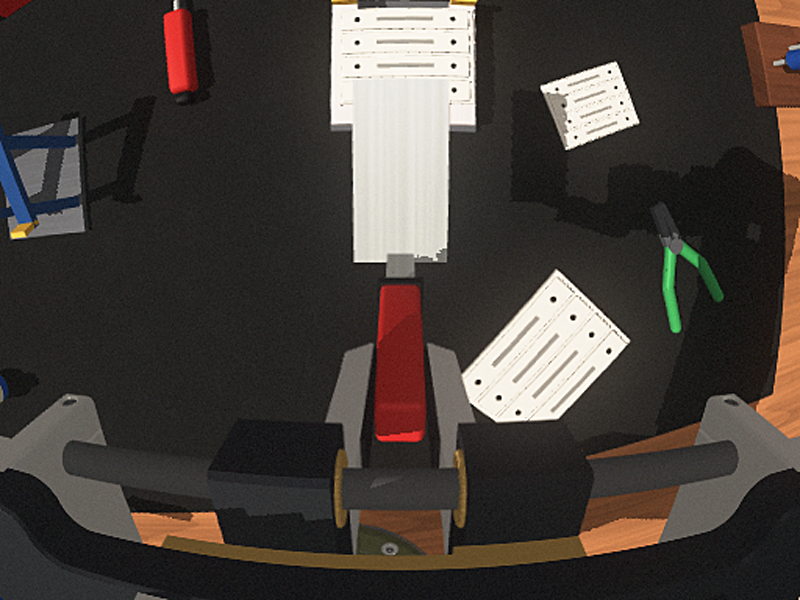

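The hand view shows the blade spanning x 353–450, y 80–262 (800 px scale), centred on the rack. The rack edges are at x 331 and 477, parallel to the blade, and the panel is at its far end with yellow stops at y≈2. I now check the blade's pose in the hand and the lateral offset.

```bash
python3 - <<'E'
from h import *
np.set_printoptions(precision=2,suppress=True)
s=manip.read_state(); pose=(s["eef_pos"],s["eef_rot"]); Rt=R.from_euler("xyz",pose[1]).as_matrix()
im=cv2.imread("pics/w2.png")[:,:,::-1].copy(); g=cv2.cvtColor(im,cv2.COLOR_RGB2GRAY).astype(float)
for r in (56,62,68,76,80,90,110,130,150,160,165): 
    d=np.diff(cv2.GaussianBlur(g,(3,3),0)[r]); 
    L=[k for k in range(195,320) if abs(d[k])>18 and abs(d[k])==abs(d[k-2:k+3]).max()]; print(r,[(k+.5,round(d[k])) for k in L])
def tool(uv,zt):   # point on the tool plane z=zt, tool axes
    o,d=ray("wrist",uv,pose); o=Rt.T@(o-pose[0]); d=Rt.T@d; return o+d*(zt-o[2])/d[2]
for c in (235,255,275):
    d=np.diff(cv2.GaussianBlur(g,(3,3),0)[:,c]); print(c,[(k+.5,round(d[k])) for k in range(2,180) if abs(d[k])>18 and abs(d[k])==abs(d[k-2:k+3]).max()])
for p in [(354,80),(450,80),(353,262),(447,262)]: print(tool(np.array(p)/1.5625,61.5))
sc=manip.camera("scene"); cv2.imwrite("pics/s2.png",cv2.resize(sc[150:300,100:300,::-1],(800,600),interpolation=cv2.INTER_CUBIC))
E
```

```text
56 [(211.5, 99), (288.5, -58), (291.5, 65), (303.5, -93)]
62 [(211.5, 86), (299.5, -24), (303.5, -91)]
68 [(211.5, 88), (303.5, -97)]
76 [(211.5, 100), (303.5, -87)]
80 [(211.5, 36), (225.5, 47), (287.5, -41), (303.5, -46)]
90 [(224.5, 74), (286.5, -87)]
110 [(225.5, 95), (286.5, -75)]
130 [(225.5, 80), (286.5, -89)]
150 [(225.5, 83), (285.5, -75)]
160 [(225.5, 76), (281.5, -38), (285.5, -35)]
165 [(225.5, 76), (247.5, -39), (276.5, 45), (279.5, -49), (285.5, -42)]
235 [(4.5, 85), (167.5, -96)]
255 [(4.5, 72), (12.5, 44), (18.5, 26), (24.5, -34), (27.5, 44), (42.5, 43), (161.5, -40), (177.5, -42)]
275 [(4.5, 69), (12.5, 42), (24.5, -35), (27.5, 41), (42.5, 40), (164.5, -56), (167.5, -38)]
[133.21 -25.89  61.5 ]
[133.27  29.96  61.5 ]
[ 23.94 -27.63  61.5 ]
[23.9  29.23 61.5 ]
```

View pics/s2.png

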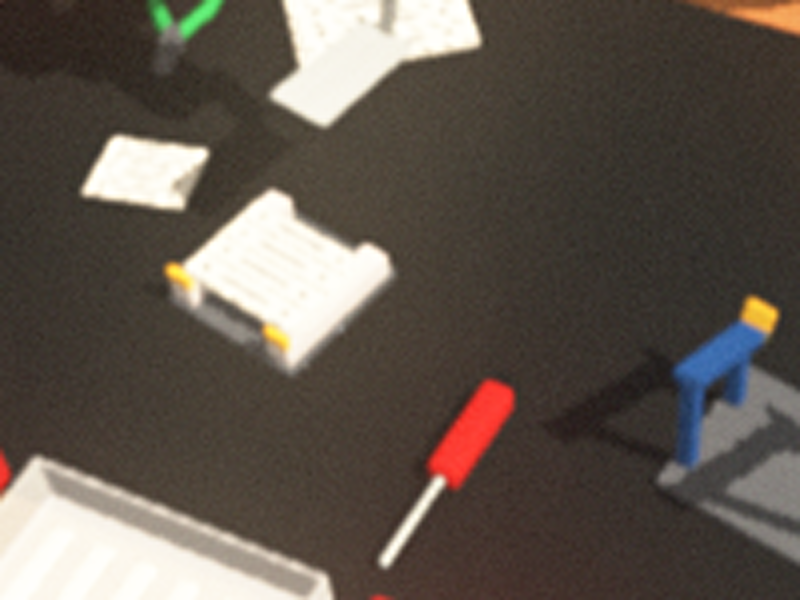

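```bash
python3 - <<'E'
from h import *
np.set_printoptions(precision=1,suppress=True)
p1=(np.array([482.754,-61.786,231.325]),np.array([-3.14092,.0012932,.27035]))
s=manip.read_state(); p2=(s["eef_pos"],s["eef_rot"])
f=np.array([np.cos(p2[1][2]),np.sin(p2[1][2])]); l=np.array([f[1],-f[0]])  # tool x, tool y in world
def T(q): d=q[:2]-p2[0][:2]; return np.array([d@f,d@l])
for n,uv,z,p in [("near panel L",(342,107),35,p1),("near panel R",(383,134),35,p1),("railL end",(320,110),28,p1),("railR end",(393,153),28,p1),("stopL",(366,46),40,p1),("stopR",(421.2,84.7),40,p1),
  ("near rack L w2",(215,82.5),8,p2),("near rack R w2",(300,82.5),8,p2),("panel near L w2",(219,67),35,p2),("stop near w2",(255,4.5),35,p2)]:
    q=plane("wrist",uv,z,p); print(n,q,T(q))
g=cv2.cvtColor(cv2.imread("pics/w2.png"),cv2.COLOR_BGR2GRAY).astype(int)
for c in (215,219,222,291,295,300): print(c,[(k,g[k+1,c]-g[k,c]) for k in range(55,95) if abs(g[k+1,c]-g[k,c])>14])
for n,a,b in [("stopL",(366,46),(318.7,142.8)),("stopR",(421.2,84.7),(350.8,149.3))]:
    q,e=tri(ray("wrist",a,p1),ray("top",b)); print(n,q,e,T(q))
for n,uv in [("L",(318.7,142.8)),("R",(350.8,149.3))]: print(T(plane("top",uv,40)))
E
```

```text
near panel L [ 595.6 -156.    35. ] [138.8 -40.1]
near panel R [ 578.9 -228.6   35. ] [136.7  34.3]
railL end [ 582.1 -128.4   28. ] [120.  -64.5]
railR end [ 557.4 -258.    28. ] [121.4  67.5]
stopL [ 691.6 -164.4   40. ] [234.5 -50.8]
stopR [ 671.  -265.1   40. ] [234.2  52. ]
near rack L w2 [ 578.8 -133.6    8. ] [117.8 -58.7]
near rack R w2 [ 554.4 -255.1    8. ] [117.9  65.2]
panel near L w2 [ 596.  -146.5   35. ] [137.2 -49.5]
stop near w2 [ 675.7 -212.7   35. ] [228.4  -0.3]
215 [(78, np.int64(-76)), (79, np.int64(-66)), (82, np.int64(-21)), (83, np.int64(-40))]
219 [(65, np.int64(-20)), (66, np.int64(-42)), (67, np.int64(67)), (78, np.int64(-105)), (79, np.int64(-43)), (82, np.int64(-24)), (83, np.int64(-37))]
222 [(65, np.int64(-27)), (66, np.int64(33)), (78, np.int64(-128)), (79, np.int64(-18)), (81, np.int64(16)), (82, np.int64(-34)), (83, np.int64(-40))]
291 [(55, np.int64(-138)), (56, np.int64(-102)), (57, np.int64(40)), (58, np.int64(193)), (63, np.int64(-18)), (78, np.int64(-58)), (79, np.int64(-81)), (83, np.int64(-59))]
295 [(63, np.int64(-35)), (64, np.int64(24)), (65, np.int64(-40)), (66, np.int64(41)), (78, np.int64(-48)), (79, np.int64(-96)), (83, np.int64(-48)), (84, np.int64(-20))]
300 [(64, np.int64(49)), (65, np.int64(-36)), (66, np.int64(32)), (78, np.int64(-25)), (79, np.int64(-97)), (80, np.int64(-29)), (81, np.int64(17)), (83, np.int64(-31)), (84, np.int64(-35))]
stopL [ 693.6 -163.4   45.8] 3.707103383506749 [236.3 -52.2]
stopR [ 675.8 -268.6   35.8] 3.5447241517151133 [239.6  54.5]
[242.3 -51.9]
[241.9  53.8]
```

Emit:
servo_tool --pt "0 0 0 -20 4 0 1" --pt "0 0 0 -20 4 -15 1" --pt "0 0 0 0 0 -35 1" --pt "0 0 0 0 0 -35 1" --pt "0 0 0 0 0 -35 1" --pt "0 0 0 0 0 -25 1" --pt "0 0 0 0 0 -10 1" --pt "0 0 0 0 0 0 1" --pt "0 0 0 10 -2 0 1" --pt "0 0 0 10 -2 0 1" --pt "0 0 0 10 -2 0 1" --pt "0 0 0 10 -2 0 1" --pt "0 0 0 0 0 0 1" --pt "0 0 0 0 0 0 1"

```text
clock: 7.62
eef_pos: [451.5, -168.3, 78.9]
eef_rot: [-3.141, 0.0, -0.2]
wrist_force: [-0.1, -0.3, -2.8]
finger_gap: 19.6
finger_force: 60.0
```

```bash
python3 - <<'E'
from h import *
s=manip.read_state(); print(s["clock"],s["eef_pos"].tolist(),s["eef_rot"].tolist(),s["wrist_force"])
im=manip.camera("wrist")[:,:,::-1]; cv2.imwrite("pics/w3.png",im)
sc=manip.camera("scene")[:,:,::-1]; cv2.imwrite("pics/s3.png",sc)
a=cv2.resize(im[0:200,130:390],(780,600)); b=cv2.resize(sc[165:255,110:210],(400,360),interpolation=cv2.INTER_CUBIC)
v=np.zeros((600,800,3),np.uint8); v[:300,:390]=cv2.resize(a,(390,300)); v[:360,395:795]=b; cv2.imwrite("pics/v3.png",v)
E
```

```text
7.625 [451.4704499429465, -168.25234444782558, 78.9113649949257] [-3.1414722232421135, 0.0004314190814551644, -0.19986823192392045] [-0.14248303 -0.25449301 -2.77127719]
```

View pics/v3.png

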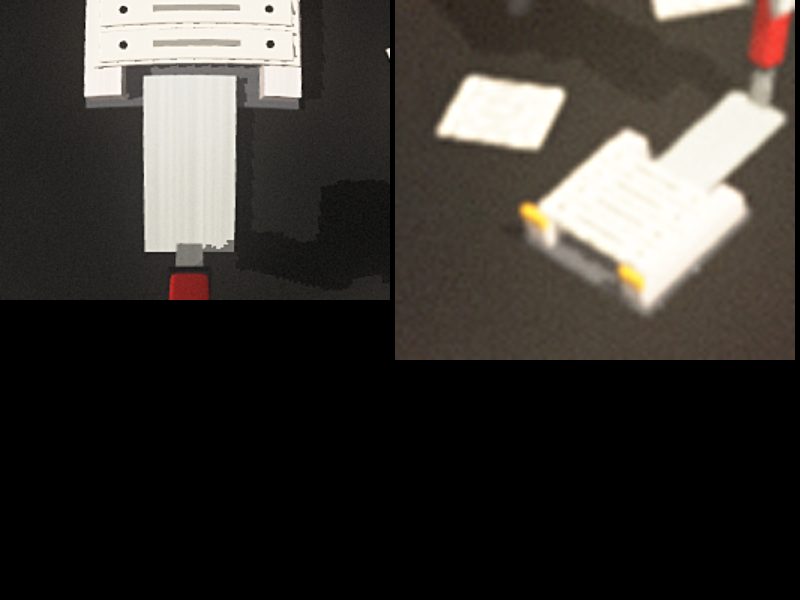

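Left: the blade is centred between the rails (145–237 against rail edges 123 and 262), its tip at y 75 just short of the panel's near edge at y 67. Right: the scene view shows the blade below panel level, entering the gap. I slide it in.

Emit:
servo_tool --pt "0 0 0 7 -1.4 0 1" --pt "0 0 0 7 -1.4 0 1" --pt "0 0 0 7 -1.4 0 1" --pt "0 0 0 7 -1.4 0 1" --pt "0 0 0 7 -1.4 0 1" --pt "0 0 0 7 -1.4 0 1" --pt "0 0 0 7 -1.4 0 1" --pt "0 0 0 7 -1.4 0 1" --pt "0 0 0 7 -1.4 0 1" --pt "0 0 0 7 -1.4 0 1" --pt "0 0 0 7 -1.4 0 1" --pt "0 0 0 7 -1.4 0 1" --pt "0 0 0 7 -1.4 0 1" --pt "0 0 0 7 -1.4 0 1" --pt "0 0 0 0 0 0 1" --pt "0 0 0 0 0 0 1"

```text
clock: 9.72
eef_pos: [549.5, -187.9, 79.0]
eef_rot: [-3.142, 0.0, -0.2]
wrist_force: [-0.2, -0.3, -1.3]
finger_gap: 19.6
finger_force: 60.0
```

```bash
python3 - <<'E'
from h import *
s=manip.read_state(); print(s["clock"],s["eef_pos"].tolist(),s["eef_rot"].tolist(),s["wrist_force"])
im=manip.camera("wrist")[:,:,::-1]; cv2.imwrite("pics/w4.png",im)
cv2.imwrite("pics/v4.png",cv2.resize(im[0:225,106:406],(800,600),interpolation=cv2.INTER_CUBIC))
E
```

```text
9.725 [549.5322239341658, -187.90355330930788, 78.9579263644731] [-3.141559344270364, 0.0002634643288563776, -0.19986702462217631] [-0.16486131 -0.27007826 -1.25070694]
```

View pics/v4.png

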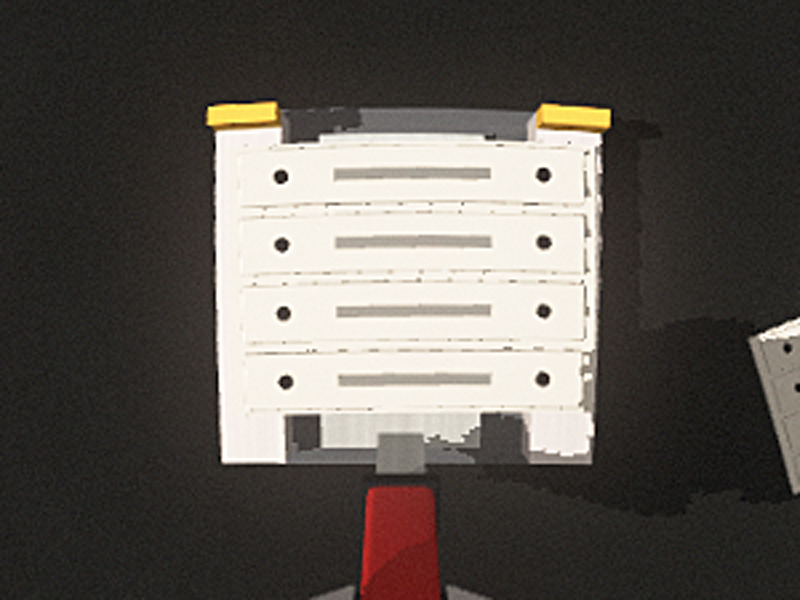

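The panel spans x 240–585, y 145–410 in this crop. The blade shows on both sides of it: tip at y 133, rear edge at y 447, tang at (400,433). It lies under the panel, centred between the rails.

```bash
python3 - <<'E'
from h import *
np.set_printoptions(precision=1,suppress=True)
s=manip.read_state(); p=(s["eef_pos"],s["eef_rot"]); y=p[1][2]
f=np.array([np.cos(y),np.sin(y)]); l=np.array([f[1],-f[0]])
for n,u,v,z in [("panel near",415,410,35),("panel far",415,145,35),("panel L",241,278,35),("panel R",586,278,35),("blade front",400,133,17.5),("blade rear",400,447,17.5),("blade l",320,440,17.5),("blade r",481,440,17.5),("tang",400,433,17.5),("stopL",243,110,40),("stopR",573,112,40)]:
    q=plane("wrist",(106+u*.375,v*.375),z,p)[:2]-p[0][:2]; print(n,np.array([q@f,q@l]))
E
```

```text
panel near [39.9  5.7]
panel far [126.6   5.6]
panel L [ 84.  -50.7]
panel R [84.4 61.3]
blade front [134.    0.9]
blade rear [23.9  0.8]
blade l [ 26.5 -27.5]
blade r [26.5 29.4]
tang [28.9  0.8]
stopL [139.  -48.8]
stopR [138.6  55.7]
```

Emit:
servo_tool --pt "0 0 0 1.5 -2.3 0 1" --pt "0 0 0 1.6 -2.4 0 1" --pt "0 0 0 0 0 3 1" --pt "0 0 0 0 0 3 1" --pt "0 0 0 0 0 2 1" --pt "0 0 0 0 0 1 1" --pt "0 0 0 0 0 1 1" --pt "0 0 0 0 0 1 1" --pt "0 0 0 0 0 1 1" --pt "0 0 0 0 0 2 1" --pt "0 0 0 0 0 3 1" --pt "0 0 0 0 0 4 1" --pt "0 0 0 0 0 5 1" --pt "0 0 0 0 0 6 1" --pt "0 0 0 0 0 7 1" --pt "0 0 0 0 0 7 1" --pt "0 0 0 0 0 6 1" --pt "0 0 0 0 0 4 1" --pt "0 0 0 0 0 0 1" --pt "0 0 0 0 0 0 1"

```text
clock: 12.28
eef_pos: [552.7, -192.6, 134.8]
eef_rot: [-3.142, 0.0, -0.2]
wrist_force: [-0.2, 0.4, -3.5]
finger_gap: 19.5
finger_force: 60.0
```

```bash
python3 - <<'E'
from h import *
s=manip.read_state(); print(s["clock"],s["eef_pos"].tolist(),s["eef_rot"].tolist(),s["wrist_force"])
im=manip.camera("wrist")[:,:,::-1]; cv2.imwrite("pics/w5.png",im)
cv2.imwrite("pics/v5.png",cv2.resize(im[0:225,106:406],(800,600),interpolation=cv2.INTER_CUBIC))
E
```

```text
12.275 [552.675164952261, -192.58892580542874, 134.78859900206734] [-3.1415049147361627, 0.0003859163874595506, -0.1998720254690476] [-0.18750162  0.35400732 -3.45221541]
```

View pics/v5.png

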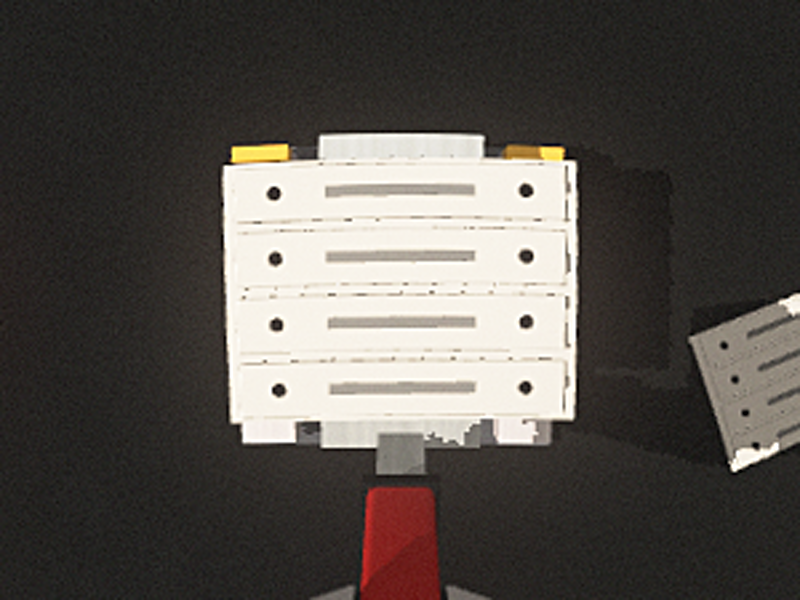

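The panel is lifted, level and centred on the blade: panel x 225–577, y 160–420, blade tip and rear visible at y 135 and 447. I carry it to a place beside the stand and measure the stand there.

Emit:
servo_tool --pt "0 0 0 0 4 3 1" --pt "0 0 0 -1 8 7 1" --pt "0 0 0 -2 12 11 1" --pt "0 0 0 -2 16 14 1" --pt "0 0 0 -2 20 15 1" --pt "0 0 0 -2 22 15 1" --pt "0 0 0 -2 24 15 1" --pt "0 0 0 -2 24 14 1" --pt "0 0 0.2 -2 24 11 1" --pt "0 0 0.2 -2 24 9 1" --pt "0 0 0.2 -2 24 6 1" --pt "0 0 0.2 -2 22 3 1" --pt "0 0 0.2 -2 20 2 1" --pt "0 0 0 -2 16 0 1" --pt "0 0 0 -1 13 0 1" --pt "0 0 0 0 8 0 1" --pt "0 0 0 0 6 0 1" --pt "0 0 0 0 2 0 1" --pt "0 0 0 0 0 0 1" --pt "0 0 0 0 0 0 1"

```text
clock: 14.82
eef_pos: [526.8, 96.1, 260.0]
eef_rot: [3.142, 0.0, -0.183]
wrist_force: [1.2, -0.8, -1.7]
finger_gap: 19.5
finger_force: 60.0
```

```bash
python3 - <<'E'
from h import *
np.set_printoptions(precision=1,suppress=True)
s=manip.read_state(); p=(s["eef_pos"],s["eef_rot"]); print(s["clock"],p[0],p[1].tolist(),s["wrist_force"])
im=manip.camera("wrist"); cv2.imwrite("pics/w6.png",im[:,:,::-1]); top=manip.camera("top"); cv2.imwrite("pics/t6.png",top[:,:,::-1])
sc=manip.camera("scene"); cv2.imwrite("pics/s6.png",sc[:,:,::-1])
for n,m in (("wrist",im),("top",top),("scene",sc)):
    H=hsv(m); h,sa,v=[H[...,k].astype(int) for k in range(3)]
    for name,k in dict(yellow=(abs(h-22)<6)&(sa>150)&(v>130),blue=(abs(h-110)<12)&(sa>110)&(v>60)).items():
        for c,st,l in blobs(k,25):
            if n!="wrist" and not(150<c[0]<350 and 110<c[1]<300): continue
            ct,_=cv2.findContours(l.astype(np.uint8),cv2.RETR_EXTERNAL,cv2.CHAIN_APPROX_NONE)
            print(n,name,c,st[4],cv2.approxPolyDP(max(ct,key=len),2,True)[:,0].tolist())
v=np.zeros((600,800,3),np.uint8); v[:384,:512]=im[:,:,::-1]; v[384:600,:288]=cv2.resize(sc[200:300,250:383,::-1],(288,216)); v[384:600,300:588]=cv2.resize(top[110:210,150:283,::-1],(288,216)); cv2.imwrite("pics/v6.png",v)
E
```

```text
14.825 [526.8  96.1 260. ] [3.1415450783421655, 4.470794546951318e-05, -0.1828616729066026] [ 1.2 -0.8 -1.7]
wrist yellow [399.7  32.2] 56 [[393, 30], [393, 33], [407, 35], [406, 31]]
wrist yellow [451.5  44.5] 41 [[446, 43], [457, 47], [457, 44]]
wrist yellow [182.6 149.1] 180 [[175, 146], [174, 154], [190, 154], [191, 144]]
wrist yellow [109.6 151.4] 134 [[118, 147], [106, 147], [102, 155], [115, 156]]
wrist yellow [293.1 294.7] 36 [[292, 289], [291, 297], [294, 300], [296, 294]]
wrist blue [178.5 104. ] 1331 [[166, 68], [176, 143], [191, 143], [183, 67]]
wrist blue [102.7 110. ] 1054 [[89, 77], [87, 79], [105, 144], [119, 145], [103, 86], [103, 75]]
wrist blue [ 98.1 255.7] 63 [[89, 250], [101, 259], [102, 266], [102, 256], [96, 251]]
wrist blue [ 81.2 273.4] 405 [[77, 262], [71, 268], [70, 277], [75, 279], [78, 285], [85, 285], [91, 279], [92, 271], [86, 264]]
top yellow [152.9 288.9] 574 [[149, 271], [137, 283], [157, 307], [169, 295]]
top blue [177.  149.5] 253 [[175, 134], [172, 165], [178, 166], [180, 150], [183, 148], [182, 135]]
scene yellow [289.7 227.8] 54 [[287, 224], [285, 228], [292, 232], [294, 227]]
scene yellow [321.5 244.2] 60 [[319, 240], [317, 245], [324, 249], [326, 244]]
scene blue [277.8 244.2] 294 [[285, 231], [269, 242], [272, 248], [271, 265], [275, 247], [282, 243], [282, 249], [285, 249], [285, 242], [289, 236]]
scene blue [311.3 261.6] 321 [[316, 247], [302, 260], [306, 265], [304, 284], [307, 282], [310, 263], [315, 259], [314, 266], [318, 266], [321, 250]]
```

View pics/v6.png

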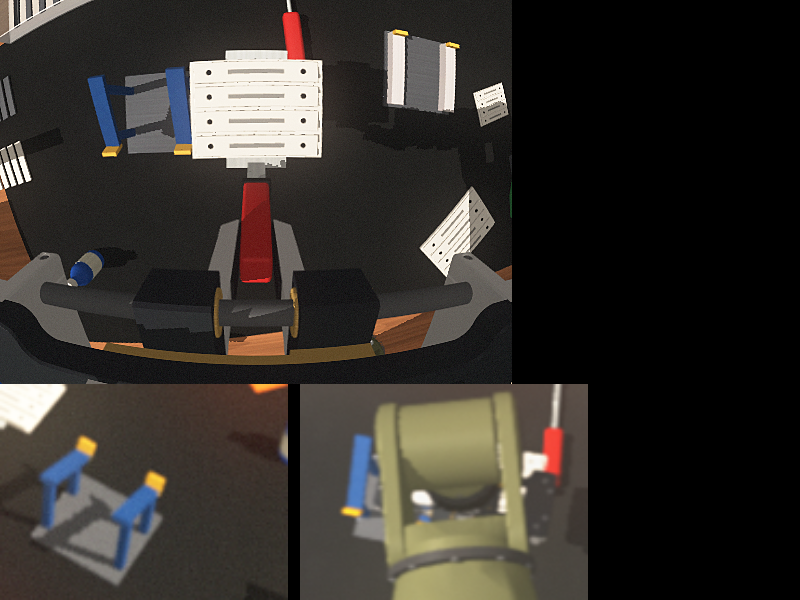

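The carried panel sits level on the blade (wrist image, panel x 190–322, y 60–157). The stand is to its left: rails at (103,110) and (178,104), yellow stops at (110,151) and (183,149). The top view is mostly hidden by the arm. I triangulate the stand from the wrist, scene and first top pictures.

```bash
python3 - <<'E'
from h import *
np.set_printoptions(precision=1,suppress=True)
p=(np.array([526.8,96.1,260.0]),np.array([3.141545,4.5e-5,-.18286])); y=p[1][2]
w=lambda u:ray("wrist",u,p); s=lambda u:ray("scene",u); t=lambda u:ray("top",u)
D={"stopL":[w((109.6,151.4)),s((321.5,244.2)),t((172.9,168.8))],"stopR":[w((182.6,149.1)),s((289.7,227.8)),t((207.1,175.1))],
"farL":[w((96,76)),t((180.5,134))],"farR":[w((174.5,67.5)),t((215,140.2))]}
Q={}
for k,r in D.items():
    Q[k],e=tri(*r); print(k,Q[k],round(e,1), [tri(r[0],x)[0] for x in r[1:]], tri(*r[1:])[0] if len(r)>2 else "")
for a,b in(("stopL","stopR"),("farL","farR")):
    d=Q[a]-Q[b]; print("sep",np.linalg.norm(d),"yaw",np.degrees(np.arctan2(-d[0],d[1])))
m1=(Q["stopL"]+Q["stopR"])/2; m2=(Q["farL"]+Q["farR"])/2; d=m2-m1; print(m1,m2,"dirn",np.degrees(np.arctan2(d[1],d[0])),"slope",np.degrees(np.arctan2(d[2],np.hypot(*d[:2]))),np.linalg.norm(d))
# blade/panel in the tool frame from w6
f=np.array([np.cos(y),np.sin(y)]); l=np.array([f[1],-f[0]])
for n,u,v,z in [("pnear",256,158,205.5),("pfar",256,61,205.5),("pL",190,110,205.5),("pR",322,110,205.5),("blade front",257,50,198.5),("blade rear",240,167.5,198.5),("bl",226,163,198.5),("br",286.5,163,198.5)]:
    q=plane("wrist",(u,v),z,p)[:2]-p[0][:2]; print(n,np.array([q@f,q@l]))
E
```

```text
stopL [592.8 289.9  97.7] 1.8 [array([592. , 289.2,  96.5]), array([592.7, 290.7,  96.8])] [593.7 290.2  98.8]
stopR [573.2 184.9  98. ] 2.0 [array([571.5, 184.4,  95.1]), array([572.7, 184. , 102.2])] [574.3 185.7  99.1]
farL [690.4 264.3 137.4] 0.8 [array([690.4, 264.3, 137.4])] 
farR [667.2 158.6 152.9] 0.3 [array([667.2, 158.6, 152.9])] 
sep 106.74729814172754 yaw -10.591938592250921
sep 109.37428554472402 yaw -12.388560893792356
[583.  237.4  97.9] [678.8 211.4 145.1] dirn -15.168606490929948 slope 25.477097198254583 109.94117700693481
pnear [34.3  0.8]
pfar [122.4   0.8]
pL [ 79.2 -58.8]
pR [79.1 60.4]
blade front [133.9   1.8]
blade rear [ 24.  -14.3]
bl [ 28.4 -27.4]
br [28.4 29.5]
```

```bash
python3 - <<'E'
from h import *
np.set_printoptions(precision=2,suppress=True)
s=manip.read_state(); print(s["joints"])
def model(q): return (R.from_euler("ZYZYZ",[q[0],q[1]+q[2],q[3],q[4],np.pi/2+q[5]]))
print((model(s["joints"]).inv()*R.from_euler("xyz",s["eef_rot"])).magnitude())
yaw=-10.5
for tilt in (0,25):
    Rt=R.from_rotvec(np.radians(-tilt)*np.array([np.sin(np.radians(-yaw)),np.cos(np.radians(yaw)),0]))*R.from_euler("xyz",[np.pi,0,np.radians(yaw)])
    for L in (200,300,400):
        wc=np.array([535,247,132])-L*Rt.as_matrix()[:,2]; j1=np.arctan2(wc[1],wc[0])
        for phi in (1.6,1.8,2.0):
            e=(R.from_euler("ZY",[j1,phi]).inv()*Rt).as_euler("ZYZ"); print(tilt,L,phi,round(j1,2),"j4,5,6",e[0],e[1],(e[2]-np.pi/2+np.pi)%(2*np.pi)-np.pi, wc, np.hypot(*wc[:2]).round())
for z in(130,140): 
  p=(np.array([526.8,96.1,260.0]),np.array([3.141545,4.5e-5,-.18286]))
  print(z,plane("wrist",(96,76),z,p),plane("wrist",(174.5,67.5),z,p),plane("top",(180.5,134),z),plane("top",(215,140.2),z))
E
```

```text
[ 0.11  0.22  1.42 -0.    1.5   1.87]Traceback (most recent call last):
  File "<stdin>", line 5, in <module>
  File "<stdin>", line 4, in model
  File "scipy/spatial/transform/_rotation.pyx", line 1413, in scipy.spatial.transform._rotation.Rotation.from_euler
ValueError: Expected axis specification to be a non-empty string of upto 3 characters, got ZYZYZ
```

```bash
python3 - <<'E'
from h import *
np.set_printoptions(precision=2,suppress=True)
s=manip.read_state()
model=lambda q: R.from_euler("ZYZ",[q[0],q[1]+q[2],q[3]])*R.from_euler("YZ",[q[4],np.pi/2+q[5]])
print((model(s["joints"]).inv()*R.from_euler("xyz",s["eef_rot"])).magnitude())
yaw=-10.5
for tilt in (0,25):
    Rt=R.from_rotvec(np.radians(-tilt)*np.array([np.sin(np.radians(-yaw)),np.cos(np.radians(yaw)),0]))*R.from_euler("xyz",[np.pi,0,np.radians(yaw)])
    for L in (250,400):
        wc=np.array([535,247,132])-L*Rt.as_matrix()[:,2]; j1=np.arctan2(wc[1],wc[0])-.07
        for phi in (1.6,2.0):
            e=(R.from_euler("ZY",[j1,phi]).inv()*Rt).as_euler("ZYZ"); print(tilt,L,phi,round(j1,2),"j456",e[0],e[1],(e[2]-np.pi/2+np.pi)%(2*np.pi)-np.pi, np.hypot(*wc[:2]).round())
p=(np.array([526.8,96.1,260.0]),np.array([3.141545,4.5e-5,-.18286]))
for z in(130,140): print(z,plane("wrist",(96,76),z,p),plane("wrist",(174.5,67.5),z,p),plane("top",(180.5,134),z),plane("top",(215,140.2),z))
E
```

```text
4.412771328733689e-16
0 250 1.6 0.36 j456 0.0 1.5415926535897932 2.1165821993665386 589.0
0 250 2.0 0.36 j456 0.0 1.1415926535897933 2.1165821993665386 589.0
0 400 1.6 0.36 j456 -2.220446049250313e-16 1.5415926535897932 2.1165821993665386 589.0
0 400 2.0 0.36 j456 0.0 1.1415926535897933 2.1165821993665386 589.0
25 250 1.6 0.48 j456 -0.28367702899148695 1.2041444759108253 2.2942645013653618 507.0
25 250 2.0 0.48 j456 -0.3639785956710464 0.8241266941054588 2.443317244514038 507.0
25 400 1.6 0.58 j456 -0.31351673859763296 1.231323573065927 2.388298164015457 462.0
25 400 2.0 0.58 j456 -0.39552674503878893 0.8552901730393813 2.548099110205567 462.0
130 [691.48 267.9  130.  ] [671.75 164.37 130.  ] [693.87 266.24 130.  ] [674.93 161.28 130.  ]
140 [688.99 262.45 140.  ] [669.84 161.93 140.  ] [690.23 264.01 140.  ] [671.47 159.99 140.  ]
```

Emit:
servo_tool --pt "0 0 0 1 4 0 1" --pt "0 0 0 1 8 0 1" --pt "0 0 0 1 12 0 1" --pt "0 0 0 1 16 0 1" --pt "0 0 0 1 18 0 1" --pt "0 0 0 1.5 18 0 1" --pt "0 0 0 1 18 0 1" --pt "0 0 0 1 18 0 1" --pt "0 0 0 1 16 0 1" --pt "0 0 0 1 11 0 1" --pt "0 0 0 1 7 0 1" --pt "0 0 0 1 3.4 0 1" --pt "-0.18 -0.98 0 0 0 0 1" --pt "-0.37 -1.97 0 0 0 0 1" --pt "-0.37 -1.97 0 0 0 0 1" --pt "-0.37 -1.97 0 0 0 0 1" --pt "-0.37 -1.97 0 0 0 0 1" --pt "-0.18 -0.98 0 0 0 0 1" --pt "0 0 0 0 0 0 1"

```text
clock: 17.35
eef_pos: [539.1, 245.9, 260.2]
eef_rot: [3.141, -0.175, -0.182]
wrist_force: [0.0, -1.7, -1.8]
finger_gap: 19.3
finger_force: 60.0
```

```bash
python3 - <<'E'
from h import *
np.set_printoptions(precision=3,suppress=True)
s=manip.read_state(); print(s["clock"],s["eef_pos"],s["eef_rot"],s["joints"],s["wrist_force"])
E
```

```text
17.35 [539.078 245.858 260.167] [ 3.141 -0.175 -0.182] [ 0.417  0.251  1.391 -0.101  1.356  2.184] [ 0.039 -1.707 -1.751]
```

Emit:
servo_tool --pt "-0.27 -1.48 0 0 0 0 1" --pt "-0.37 -1.97 0 0 0 0 1" --pt "-0.37 -1.97 0 0 0 0 1" --pt "-0.37 -1.97 0 0 0 0 1" --pt "-0.37 -1.97 0 0 0 0 1" --pt "-0.37 -1.97 0 0 0 0 1" --pt "-0.37 -1.97 0 0 0 0 1" --pt "-0.27 -1.48 0 0 0 0 1" --pt "0 0 0 0 0 0 1" --pt "0 0 0 0 0 0 1"

```text
clock: 18.6
eef_pos: [539.4, 245.8, 260.1]
eef_rot: [3.141, -0.437, -0.182]
wrist_force: [-0.7, -0.4, -2.6]
finger_gap: 19.8
finger_force: 60.0
```

```bash
python3 - <<'E'
from h import *
np.set_printoptions(precision=3,suppress=True)
s=manip.read_state(); p=(s["eef_pos"],s["eef_rot"]); print(s["clock"],p,s["joints"],s["wrist_force"])
Rt=R.from_euler("xyz",p[1]).as_matrix()
print("tilt",np.degrees(np.arccos(-Rt[2,2])))
im=manip.camera("wrist"); cv2.imwrite("pics/w7.png",im[:,:,::-1]); cv2.imwrite("pics/s7.png",manip.camera("scene")[:,:,::-1])
def tool(uv,zt):
    o,d=ray("wrist",uv,p); o=Rt.T@(o-p[0]); d=Rt.T@d; return o+d*(zt-o[2])/d[2]
# white panel blob in tool plane z=54.5 (ribbed face)
for nm in ("w6","w7"):
    g=cv2.imread(f"pics/{nm}.png"); H=hsv(g[:,:,::-1].copy()); s_,v_=H[...,1].astype(int),H[...,2].astype(int)
    gr=cv2.GaussianBlur(cv2.cvtColor(g,cv2.COLOR_BGR2GRAY),(3,3),0).astype(int)
    for c in (215,235,245,275,295): print(nm,c,[(k+.5,gr[k+1,c]-gr[k,c]) for k in range(40,180) if abs(gr[k+1,c]-gr[k,c])>25 and abs(gr[k+1,c]-gr[k,c])==abs(np.diff(gr[k-2:k+4,c])).max()])
    for r in (80,110,140): print(nm,"row",r,[(k+.5,gr[r,k+1]-gr[r,k]) for k in list(range(180,200))+list(range(310,332)) if abs(gr[r,k+1]-gr[r,k])>30])
E
```

```text
18.6 (array([539.355, 245.753, 260.097]), array([ 3.141, -0.437, -0.182])) [ 0.504  0.13   1.588 -0.307  1.097  2.353] [-0.695 -0.418 -2.56 ]
tilt 25.035444527162785
w6 215 [(59.5, np.int64(83)), (157.5, np.int64(-84))]
w6 235 [(49.5, np.int64(91)), (68.5, np.int64(-34)), (72.5, np.int64(32)), (93.5, np.int64(-32)), (97.5, np.int64(34)), (118.5, np.int64(-33)), (122.5, np.int64(38)), (142.5, np.int64(-32)), (147.5, np.int64(44)), (167.5, np.int64(-91))]
w6 245 [(49.5, np.int64(99)), (68.5, np.int64(-40)), (73.5, np.int64(32)), (93.5, np.int64(-36)), (97.5, np.int64(39)), (118.5, np.int64(-34)), (122.5, np.int64(41)), (143.5, np.int64(-32)), (147.5, np.int64(37)), (167.5, np.int64(-92))]
w6 275 [(49.5, np.int64(92)), (68.5, np.int64(-37)), (72.5, np.int64(37)), (93.5, np.int64(-39)), (97.5, np.int64(43)), (118.5, np.int64(-34)), (122.5, np.int64(36)), (142.5, np.int64(-36)), (146.5, np.int64(33)), (165.5, np.int64(-48))]
w6 295 [(59.5, np.int64(54)), (156.5, np.int64(-84))]
w6 row 80 [(188.5, np.int64(68)), (189.5, np.int64(87)), (190.5, np.int64(34)), (321.5, np.int64(-88)), (322.5, 
[... 1205 characters left out ...]
107.5, np.int64(29)), (118.5, np.int64(-33)), (122.5, np.int64(44)), (143.5, np.int64(-35)), (147.5, np.int64(38)), (156.5, np.int64(-37)), (167.5, np.int64(-74))]
w7 295 [(59.5, np.int64(103)), (130.5, np.int64(-52)), (157.5, np.int64(-69))]
w7 row 80 [(188.5, np.int64(61)), (189.5, np.int64(87)), (190.5, np.int64(39)), (317.5, np.int64(-47)), (319.5, np.int64(32)), (321.5, np.int64(-68)), (322.5, np.int64(-72))]
w7 row 110 [(189.5, np.int64(60)), (190.5, np.int64(94)), (191.5, np.int64(37)), (321.5, np.int64(-78)), (322.5, np.int64(-73))]
w7 row 140 [(190.5, np.int64(58)), (191.5, np.int64(100)), (192.5, np.int64(41)), (320.5, np.int64(-53)), (321.5, np.int64(-91)), (322.5, np.int64(-43))]
```

The panel has not slid on the blade at 25° tilt (same pixel edges as before). I lower it, slowly near contact.

Emit:
servo_tool --pt "0 0 0 0 0 -8 1" --pt "0 0 0 0 0 -14 1" --pt "0 0 0 0 0 -17 1" --pt "0 0 0 0 0 -18 1" --pt "0 0 0 0 0 -18 1" --pt "0 0 0 0 0 -14 1" --pt "0 0 0 0 0 -8 1" --pt "0 0 0 0 0 -5 1" --pt "0 0 0 0 0 -3 1" --pt "0 0 0 0 0 -2 1" --pt "0 0 0 0 0 0 1" --pt "0 0 0 0 0 0 1"

```text
clock: 20.2
eef_pos: [539.4, 245.8, 153.3]
eef_rot: [3.141, -0.437, -0.182]
wrist_force: [0.3, -1.4, -3.0]
finger_gap: 19.3
finger_force: 60.0
```

```bash
python3 - <<'E'
from h import *
np.set_printoptions(precision=3,suppress=True)
s=manip.read_state(); p=(s["eef_pos"],s["eef_rot"]); print(s["clock"],p,s["joints"],s["wrist_force"])
im=manip.camera("wrist"); cv2.imwrite("pics/w8.png",im[:,:,::-1]); sc=manip.camera("scene"); cv2.imwrite("pics/s8.png",sc[:,:,::-1])
v=np.zeros((600,800,3),np.uint8); v[:600,:400]=cv2.resize(sc[180:300,255:335,::-1],(400,600),interpolation=cv2.INTER_CUBIC); v[:300,400:]=cv2.resize(im[20:200,136:376,::-1],(400,300),interpolation=cv2.INTER_CUBIC); cv2.imwrite("pics/v8.png",v)
E
```

```text
20.2 (array([539.385, 245.806, 153.328]), array([ 3.141, -0.437, -0.182])) [ 0.504  0.22   1.737 -0.36   0.871  2.447] [ 0.332 -1.354 -3.03 ]
```

View pics/v8.png

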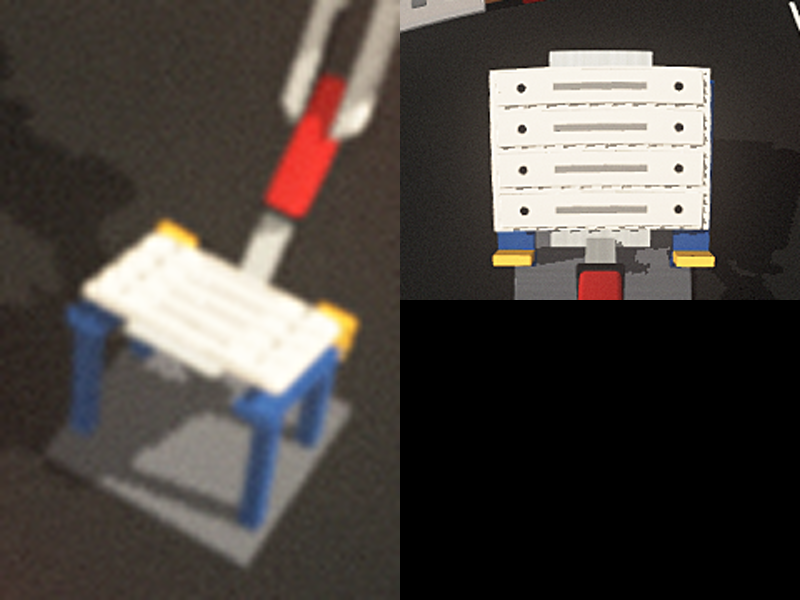

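The scene crop (left) shows the panel hovering parallel over the rails, its lower edge facing the yellow stops at (178,235) and (335,325). The wrist crop shows the panel at x 490–709 and stops at x 494–714, so it is centred to about 2 mm. I work out the clearance to the stops.

```bash
python3 - <<'E'
from h import *
np.set_printoptions(precision=1,suppress=True)
s=manip.read_state(); p=(s["eef_pos"],s["eef_rot"]); Rt=R.from_euler("xyz",p[1]).as_matrix()
im=cv2.imread("pics/w8.png")[:,:,::-1].copy(); H=hsv(im); h,sa,v=[H[...,k].astype(int) for k in range(3)]
def tool(uv,zt):
    o,d=ray("wrist",uv,p); o=Rt.T@(o-p[0]); d=Rt.T@d; return o+d*(zt-o[2])/d[2]
for c,st,l in blobs((abs(h-22)<6)&(sa>150)&(v>100),20):
    if c[1]<140 or c[1]>200: continue
    ct,_=cv2.findContours(l.astype(np.uint8),cv2.RETR_EXTERNAL,cv2.CHAIN_APPROX_NONE); q=cv2.approxPolyDP(max(ct,key=len),1.5,True)[:,0]
    print(c,st,q.tolist())
    for col in (int(c[0])-6,int(c[0]),int(c[0])+6): r=np.where(l[:,col])[0]; print(col,r.min(),r.max(),[v[k,col] for k in range(r.min(),r.max()+1)])
    for z in (55,62.5,70): print(z,*[tool(x,z)[:2] for x in q])
print("panel near",tool((215,157),54.5),"rail-side view of blue")
E
```

```text
[203.2 174.3] [191 170  26  10 226] [[191, 176], [192, 179], [214, 178], [216, 170], [194, 170]]
197 170 179 [np.int64(189), np.int64(184), np.int64(169), np.int64(252), np.int64(255), np.int64(251), np.int64(251), np.int64(254), np.int64(255), np.int64(173)]
203 170 179 [np.int64(195), np.int64(178), np.int64(170), np.int64(254), np.int64(255), np.int64(251), np.int64(252), np.int64(254), np.int64(255), np.int64(171)]
209 170 178 [np.int64(192), np.int64(180), np.int64(171), np.int64(239), np.int64(255), np.int64(252), np.int64(251), np.int64(255), np.int64(255)]
55 [ 17.7 -60.2] [ 14.8 -59.4] [ 15.7 -38.3] [ 23.3 -36.2] [ 23.5 -57. ]
62.5 [ 16.  -61.9] [ 13.  -61.1] [ 13.8 -39.4] [ 21.7 -37.2] [ 21.9 -58.7]
70 [ 14.2 -63.6] [ 11.1 -62.8] [ 12.  -40.5] [ 20.1 -38.2] [ 20.3 -60.3]
[311.3 174.9] [300 171  25   9 197] [[300, 171], [302, 179], [316, 179], [323, 176], [324, 179], [324, 174], [321, 171]]
305 171 179 [np.int64(193), np.int64(174), np.int64(171), np.int64(255), np.int64(254), np.int64(252), np.int64(251), np.int64(255), np.int64(255)]
311 171 179 [np.int64(190), np.int64(183), np.int64(106), np.int64(255), np.int64(254), np.int64(250), np.int64(251), np.int64(255), np.int64(255)]
317 171 178 [np.int64(187), np.int64(181), np.int64(167), np.int64(255), np.int64(253), np.int64(251), np.int64(251), np.int64(255)]
55 [22.3 41.7] [14.7 43.9] [14.7 57.3] [17.7 64. ] [14.8 65.1] [19.6 64.8] [22.5 61.8]
62.5 [20.7 42.9] [12.8 45.1] [12.9 58.9] [15.9 65.7] [12.9 66.9] [17.9 66.6] [20.8 63.5]
70 [19.1 44. ] [11.  46.3] [11.  60.5] [14.1 67.5] [11.1 68.7] [16.2 68.4] [19.2 65.2]
panel near [ 35.6 -36.7  54.5] rail-side view of blue
```

Emit:
servo_tool --pt "0 0 0 -1 -0.5 -3 1" --pt "0 0 0 -1 -0.5 -4 1" --pt "0 0 0 0 0 -3 1" --pt "0 0 0 0 0 -2 1" --pt "0 0 0 0 0 -1 1" --pt "0 0 0 0 0 -1 1" --pt "0 0 0 0 0 -1 1" --pt "0 0 0 0 0 -1 1" --pt "0 0 0 0 0 -1 1" --pt "0 0 0 0 0 -1 1" --pt "0 0 0 0 0 -1 1" --pt "0 0 0 0 0 -1 1" --pt "0 0 0 0 0 -1 1" --pt "0 0 0 0 0 -1 1" --pt "0 0 0 0 0 -1 1" --pt "0 0 0 0 0 -1 1" --pt "0 0 0 0 0 -1 1" --pt "0 0 0 0 0 -1 1" --pt "0 0 0 0 0 0 1"

```text
clock: 22.68
eef_pos: [537.3, 244.7, 127.0]
eef_rot: [3.141, -0.437, -0.182]
wrist_force: [-0.0, 0.8, -1.7]
finger_gap: 19.4
finger_force: 60.0
```

```bash
cat > pan.py <<'E'
from h import *
import sys
np.set_printoptions(precision=1,suppress=True)
s=manip.read_state(); p=(s["eef_pos"],s["eef_rot"]); Rt=R.from_euler("xyz",p[1]).as_matrix()
print(s["clock"],p[0],p[1].round(3),s["joints"].round(2),s["wrist_force"])
im=manip.camera("wrist"); cv2.imwrite(f"pics/{sys.argv[1]}.png",im[:,:,::-1]); H=hsv(im); h,sa,v=[H[...,k].astype(int) for k in range(3)]
def tool(uv,zt):
    o,d=ray("wrist",uv,p); o=Rt.T@(o-p[0]); d=Rt.T@d; return o+d*(zt-o[2])/d[2]
# four corner screw holes of the panel: dark dots inside the white area
g=cv2.cvtColor(im,cv2.COLOR_RGB2GRAY)
for c,st,l in blobs(g<90,4):
    if 4<=st[4]<60 and st[2]<10 and st[3]<10:
        x,y,w,hh=st[:4]; ring=g[max(y-3,0):y+hh+3,max(x-3,0):x+w+3]
        if np.median(ring)>150: print("hole",c,st[4])
for c,st,l in blobs((abs(h-22)<6)&(sa>150)&(v>100),20):
    if 100<c[1]<250: print("yellow",c,st[:5])
E
python3 pan.py w9; python3 - <<'E'
import sys; sys.argv=["",""]
from h import *
g=cv2.cvtColor(cv2.imread("pics/w8.png"),cv2.COLOR_BGR2GRAY)
for c,st,l in blobs(g<90,4):
    if 4<=st[4]<60 and st[2]<10 and st[3]<10 and np.median(g[max(st[1]-3,0):st[1]+st[3]+3,max(st[0]-3,0):st[0]+st[2]+3])>150: print("w8",c.round(1),st[4])
E
```

```text
22.675 [537.3 244.7 127. ] [ 3.1 -0.4 -0.2] [ 0.5  0.2  1.8 -0.4  0.8  2.5] [-0.   0.8 -1.7]
hole [303.8  67. ] 19
hole [207.  68.] 21
hole [207.5  93. ] 16
hole [304.  92.] 21
hole [207.9 118.3] 18
hole [303.9 117.4] 17
hole [303.9 142.5] 15
hole [209.  143.5] 16
hole [465.  256.4] 8
yellow [196.6 166.3] [184 162  28  10 242]
yellow [316.  166.6] [303 162  27  11 225]
w8 [208.4  72.6] 15
w8 [302.9  71.4] 17
w8 [208.7  96.9] 18
w8 [303.   95.9] 18
w8 [302.9 120.5] 15
w8 [209.6 121.6] 15
w8 [302.5 145. ] 16
w8 [210.2 146.4] 16
w8 [481.8 290.4] 5
```

The panel is on the rails: its holes grew about 2.4% in the wrist view as the tool sank on. Joint 6 is near its limit, so I lower the blade straight down and level it, all of it moving away from the panel, before withdrawing.

Emit:
servo_tool --pt "0 0 0 0 0 -2 1" --pt "0 0 0 0 0 -3 1" --pt "0 0 0 0 0 -4 1" --pt "0 0 0 0 0 -4 1" --pt "0.18 0.98 0 0 0 -3 1" --pt "0.37 1.97 0 0 0 -2 1" --pt "0.37 1.97 0 0 0 -2 1" --pt "0.37 1.97 0 0 0 -2 1" --pt "0.37 1.97 0 0 0 -2 1" --pt "0.37 1.97 0 0 0 -2 1" --pt "0.37 1.97 0 0 0 -2 1" --pt "0.37 1.97 0 0 0 -2 1" --pt "0.37 1.97 0 0 0 -2 1" --pt "0.37 1.97 0 0 0 -2 1" --pt "0.37 1.97 0 0 0 -1 1" --pt "0.37 1.97 0 0 0 0 1" --pt "0.37 1.97 0 0 0 0 1" --pt "0.34 1.86 0 0 0 0 1" --pt "0 0 0 0 0 0 1"

```text
clock: 25.1
eef_pos: [537.6, 244.6, 91.8]
eef_rot: [-3.141, 0.034, -0.183]
wrist_force: [-0.2, 0.1, -2.2]
finger_gap: 19.6
finger_force: 60.0
```

```bash
python3 pan.py w10; python3 -c "
from h import *
cv2.imwrite('pics/s10.png',manip.camera('scene')[:,:,::-1])"
```

```text
25.1 [537.6 244.6  91.8] [-3.1  0.  -0.2] [0.4 0.5 1.5 0.  1.2 2.1] [-0.2  0.1 -2.2]
hole [329.4  34. ] 48
hole [181.   35.8] 48
hole [326.2  69.7] 42
hole [185.   71.2] 41
hole [189.8 103.7] 35
hole [322.5 102.5] 32
hole [194.  133.6] 30
hole [319.  132.3] 30
yellow [181.9 158.5] [165 149  35  20 626]
yellow [330.4 159.1] [314 149  35  21 615]
```

Emit:
servo_tool --pt "-0.36 -1.93 0 0 0 0 1" --pt "0 0 0 -5 0.9 0 1" --pt "0 0 0 -9.8 1.8 0 1" --pt "0 0 0 -9.8 1.8 0 1" --pt "0 0 0 -9.8 1.8 0 1" --pt "0 0 0 -9.8 1.8 0 1" --pt "0 0 0 -9.8 1.8 0 1" --pt "0 0 0 -9.8 1.8 0 1" --pt "0 0 0 -9.8 1.8 0 1" --pt "0 0 0 -9.8 1.8 0 1" --pt "0 0 0 -9.8 1.8 0 1" --pt "0 0 0 -9.8 1.8 0 1" --pt "0 0 0 -9.8 1.8 0 1" --pt "0 0 0 -9.8 1.8 0 1" --pt "0 0 0 -9.8 1.8 0 1" --pt "0 0 0 -3 0.5 0 1" --pt "0 0 0 0 0 0 1"

```text
clock: 27.32
eef_pos: [401.9, 269.6, 92.1]
eef_rot: [-3.141, -0.001, -0.182]
wrist_force: [0.2, 0.3, -1.6]
finger_gap: 19.2
finger_force: 60.0
```

```bash
python3 pan.py w11; python3 - <<'E'
from h import *
np.set_printoptions(precision=1,suppress=True)
# panel from the holes: two wrist views (w10, w11)
import re
s=manip.read_state(); p11=(s["eef_pos"],s["eef_rot"]); print(np.array(p11[1]).tolist())
sc=manip.camera("scene"); tp=manip.camera("top"); cv2.imwrite("pics/s11.png",sc[:,:,::-1]); cv2.imwrite("pics/t11.png",tp[:,:,::-1])
for n,m in (("scene",sc),("top",tp)):
    H=hsv(m); k=(H[...,1]<60)&(H[...,2]>165)
    for c,st,l in blobs(k,200):
        if 150<c[0]<350 and 110<c[1]<300: print(n,c,st,cv2.minAreaRect(np.argwhere(l)[:,::-1].astype(np.int32)))
E
```

```text
27.325 [401.9 269.6  92.1] [-3.1 -0.  -0.2] [ 0.5  0.2  1.8 -0.   1.1  2.3] [ 0.2  0.3 -1.6]
hole [273.8   0.8] 5
hole [288.5   1.1] 8
hole [280.5   2. ] 4
hole [ 43.9 256.9] 16
hole [467.5 257. ] 15
[-3.14121189203504, -0.0014347207800142758, -0.18248208570000002]
scene [192.9 154.5] [170 141  49  29 975] ((194.0576934814453, 153.78846740722656), (23.92616844177246, 44.91059875488281), 78.69007110595703)
scene [349.2 157.3] [335 143  27  25 273] ((350.6277160644531, 157.233154296875), (18.90097427368164, 29.88550567626953), 65.37643432617188)
scene [158.9 210.7] [144 197  30  30 346] ((158.4336395263672, 210.99557495117188), (10.536073684692383, 36.21775436401367), 48.8140754699707)
scene [182.9 224.8] [168 211  30  31 366] ((182.16148376464844, 225.17153930664062), (11.180011749267578, 36.838356018066406), 46.7357063293457)
scene [319.3 227.4] [304 210  31  33 532] ((320.4729919433594, 225.8378448486328), (18.250879287719727, 35.688026428222656), 35.53767776489258)
scene [296.8 245.3] [271 230  51  33 816] ((296.27972412109375, 244.97161865234375), (48.400386810302734, 19.235383987426758), 27.89727020263672)
top [193.1 153.8] [ 172  136   44   38 1252] ((192.8712158203125, 154.39859008789062), (41.2093505859375, 31.910179138183594), 9.162346839904785)
top [314.6 162.1] [308 144  14  36 302] ((314.576904296875, 162.11537170410156), (8.629108428955078, 35.300899505615234), 11.309932708740234)
top [346.4 168.7] [340 151  14  36 321] ((346.4261779785156, 168.75167846679688), (9.094764709472656, 35.16256332397461), 10.007980346679688)
top [188.  203.9] [177 190  23  29 484] ((187.95504760742188, 204.52809143066406), (18.288576126098633, 28.032485961914062), 12.994616508483887)
```

Emit:
servo_tool --pt "0 0 0 0 0 -6 1" --pt "0 0 0 0 0 -8 1" --pt "0 0 0 0 0 -6 1" --pt "0 0 0 0 0 -4 1" --pt "0 0 0 0 0 -2 1" --pt "0 0 0 0 0 -1 1" --pt "0 0 0 0 0 -0.5 1" --pt "0 0 0 0 0 0 1" --pt "0 0 0 0 0 0 1"

```text
clock: 28.6
eef_pos: [401.9, 269.6, 64.6]
eef_rot: [-3.141, -0.001, -0.182]
wrist_force: [0.2, -0.1, -1.9]
finger_gap: 19.2
finger_force: 60.0
```

```bash
python3 - <<'E'
from h import *
np.set_printoptions(precision=1,suppress=True)
s=manip.read_state(); print(s["eef_pos"],s["eef_rot"],s["wrist_force"])
q,e=tri(ray("scene",(296.8,245.3)),ray("top",(193.1,153.8))); print("panel centre",q,e)
d=q-[630,227.5,110]; y=np.radians(-10.6); print("rel seat",d[0]*np.cos(y)+d[1]*np.sin(y),-d[0]*np.sin(y)+d[1]*np.cos(y),d[2])
E
```

```text
[401.9 269.6  64.6] [-3.1 -0.  -0.2] [ 0.2 -0.1 -1.9]
panel centre [636.9 228.5 113.9] 0.16231074919188473
rel seat 6.561920317386307 2.23316669005254 3.8602173126863732
```

```bash
python3 - <<'E'
from h import *
np.set_printoptions(precision=1,suppress=True)
p=(np.array([537.3,244.7,127.0]),np.array([3.141,-.437,-.182])); Rt=R.from_euler("xyz",p[1]).as_matrix()
im=cv2.imread("pics/w9.png")[:,:,::-1].copy(); H=hsv(im); h,sa,v=[H[...,k].astype(int) for k in range(3)]
def tool(uv,zt):
    o,d=ray("wrist",uv,p); o=Rt.T@(o-p[0]); d=Rt.T@d; return o+d*(zt-o[2])/d[2]
m=(abs(h-22)<6)&(sa>150)&(v>100)
for col in (193,199,309,315,321): 
    r=np.where(m[150:185,col])[0]+150; print(col,r.min(),r.max(),im[148:175,col].sum(1).tolist())
for r in (164,168): c=np.where(m[r])[0]; c=c[(c>150)&(c<360)]; print(r,c.min(),c.max(),[tool((x,r),z)[:2] for x in (c.min()-.5,c.max()+.5) for z in (38.7,42)])
# holes spacing -> height of ribbed face
for z in (44,47.7,51): a=[tool(u,z) for u in ((207,68),(303.8,67),(303.9,142.5),(209,143.5))]; print(z,np.linalg.norm(a[0]-a[1]),np.linalg.norm(a[1]-a[2]),np.mean(a,0))
p8=(np.array([539.385,245.806,153.328]),p[1]); p=p8; Rt=R.from_euler("xyz",p[1]).as_matrix()
a=[tool(u,54.5) for u in ((208.4,72.6),(302.9,71.4),(302.5,145),(210.2,146.4))]; print("w8",np.linalg.norm(a[0]-a[1]),np.linalg.norm(a[1]-a[2]),np.mean(a,0))
E
```

```text
193 162 171 [720, 716, 721, 718, 719, 723, 722, 745, 664, 322, 304, 305, 300, 351, 368, 357, 464, 569, 576, 575, 565, 574, 594, 397, 121, 128, 139]
199 162 171 [717, 718, 721, 718, 721, 717, 673, 739, 527, 146, 294, 314, 316, 349, 366, 360, 473, 571, 573, 563, 577, 571, 594, 391, 99, 107, 117]
309 163 170 [717, 717, 718, 725, 715, 531, 580, 469, 294, 311, 327, 322, 310, 320, 386, 374, 336, 543, 578, 575, 568, 563, 580, 602, 132, 143, 183]
315 163 170 [716, 715, 718, 724, 690, 705, 728, 446, 218, 329, 319, 331, 319, 305, 393, 355, 355, 525, 575, 564, 570, 566, 575, 598, 150, 92, 104]
321 163 172 [751, 745, 755, 760, 736, 497, 585, 554, 281, 298, 300, 305, 302, 300, 387, 359, 350, 516, 578, 574, 561, 573, 573, 598, 276, 65, 94]
164 184 328 [array([ 32.3, -62.9]), array([ 31.7, -63.7]), array([32.2, 64.5]), array([31.6, 65.3])]
168 184 329 [array([ 28.7, -63.1]), array([ 28. , -63.9]), array([28.6, 65.6]), array([28. , 66.4])]
44 82.74708819711924 66.18305597378864 [82.8  0.7 44. ]
47.7 83.93843355171617 67.13592184502724 [82.9  0.8 47.7]
51 85.00098481392428 67.9857751896454 [82.9  0.8 51. ]
w8 84.06243101167927 67.11199727757057 [79.6  0.8 54.5]
```

The panel sits about 4 mm up from the stops and centred within 1 mm. I set the spatula down and release it.

Emit:
servo_tool --pt "0 0 0 0 0 -0.5 1" --pt "0 0 0 0 0 -0.3 1" --pt "0 0 0 0 0 0 1" --pt "0 0 0 0 0 0 0.7" --pt "0 0 0 0 0 0 0.4" --pt "0 0 0 0 0 0 0" --pt "0 0 0 0 0 0 0" --pt "0 0 0 0 0 0 0" --pt "0 0 0 0 0 0 0" --pt "0 0 0 0 0 10 0" --pt "0 0 0 0 0 25 0" --pt "0 0 0 0 0 35 0" --pt "0 0 0 0 0 35 0" --pt "0 0 0 0 0 35 0" --pt "0 0 0 0 0 20 0" --pt "0 0 0 0 0 0 0"

```text
clock: 30.6
eef_pos: [402.3, 269.8, 225.3]
eef_rot: [-3.139, -0.004, -0.183]
wrist_force: [-0.2, 0.1, -0.4]
finger_gap: 94.1
finger_force: 0.0
```

```bash
python3 pan.py w12; python3 - <<'E'
from h import *
np.set_printoptions(precision=1,suppress=True)
s=manip.read_state(); p=(s["eef_pos"],s["eef_rot"]); print(s["finger_gap"])
im=cv2.imread("pics/w12.png")[:,:,::-1].copy(); H=hsv(im); h,sa,v=[H[...,k].astype(int) for k in range(3)]
for c,st,l in blobs((sa<45)&(v>150),400):
    ct,_=cv2.findContours(l.astype(np.uint8),cv2.RETR_EXTERNAL,cv2.CHAIN_APPROX_NONE); q=cv2.approxPolyDP(max(ct,key=len),3,True)[:,0]; print("white",c,st[4],q.tolist())
    if abs(c[0]-256)<30: print([plane("wrist",x,2.5,p) for x in q])
for c,st,l in blobs(((h<8)|(h>172))&(sa>140)&(v>90),150): print("red",c,st)
sc=manip.camera("scene"); tp=manip.camera("top")
for n,m in (("scene",sc),("top",tp)):
    H=hsv(m); k=(H[...,1]<60)&(H[...,2]>165)
    for c,st,l in blobs(k,200):
        if 150<c[0]<350 and 110<c[1]<300: print(n,c,st)
E
```

```text
30.6 [402.3 269.8 225.3] [-3.1 -0.  -0.2] [ 0.5  0.1  1.6 -0.   1.4  2.3] [-0.2  0.1 -0.4]
hole [293.9   4.3] 9
hole [219.3   5. ] 7
hole [479.4  29.7] 7
hole [ 12.  113.5] 4
hole [509.8 175.2] 6
hole [ 44. 257.] 19
hole [467.6 256.9] 17
94.29710969976924
white [253.9   7.6] 1643 [[205, 15], [221, 14], [222, 21], [260, 13], [309, 14], [310, 0], [204, 0]]
[array([634.3, 301.5,   2.5]), array([630.2, 278.2,   2.5]), array([618.7, 278.7,   2.5]), array([620.3, 222.3,   2.5]), array([608.4, 151.5,   2.5]), array([631.1, 145.2,   2.5]), array([659.2, 298.9,   2.5])]
white [489.   17.9] 1459 [[463, 0], [465, 29], [511, 45], [511, 0], [502, 0], [506, 43], [498, 31], [503, 31], [494, 27], [503, 28], [501, 2], [483, 0], [482, 20], [480, 0]]
white [256.7  39.1] 1931 [[303, 32], [292, 32], [292, 25], [282, 24], [274, 25], [282, 29], [280, 35], [257, 32], [252, 28], [254, 25], [217, 32], [210, 27], [210, 49], [303, 50]]
[array([581.1, 166.1,   2.5]), array([583.3, 182.1,   2.5]), array([594.1, 180. ,   2.5]), array([597.8, 194.1,   2.5]), array([598. , 205.9,   2.5]), array([590. , 195.6,   2.5]
[... 668 characters left out ...]
4, 278], [360, 294], [395, 291], [348, 225]]
white [ 25.9 281.6] 1327 [[43, 252], [9, 280], [0, 279], [0, 301], [5, 298], [23, 304], [45, 330], [28, 285], [59, 258], [57, 254]]
white [485.8 281.2] 1271 [[455, 254], [452, 258], [483, 284], [471, 324], [490, 303], [506, 298], [511, 301], [511, 279], [503, 280], [472, 254]]
red [256.2 178.7] [247 153  19  51 877]
scene [192.8 154.5] [170 141  49  29 918]
scene [158.9 210.7] [144 197  30  30 346]
scene [182.8 224.9] [168 211  30  31 372]
scene [304.8 240.2] [ 271  216   63   47 1271]
top [193.1 153.9] [ 172  136   44   38 1260]
top [314.6 162.1] [308 144  14  36 304]
top [346.4 168.7] [340 151  14  36 322]
top [191.2 205.9] [181 192  21  36 430]
```

Emit:
servo_tool --pt "0 0 0 0 0 10 0" --pt "0 0 0 0 0 0 0" --pt "0 0 0 0 0 0 0" --pt "0 0 0 0 0 0 0"

```text
clock: 31.25
eef_pos: [401.8, 269.5, 233.5]
eef_rot: [-3.142, -0.001, -0.183]
wrist_force: [0.4, -0.9, 0.0]
finger_gap: 93.8
finger_force: 0.0
```

```bash
python3 -c "
from cell import manip
print(manip.sign_off())"
```

```text
the job is handed in; nothing more can be done
None
```

Job handed in at about 31 s, with no verdict shown: the panel measured about 4 mm up from the yellow stops and centred within about 1 mm, ribs up, and the spatula stands on its blade on the mat behind the stand, not at its original spot.

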